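# Set the polisher's infeed guide and load its feed bin

## Robot

A 6-joint arm with a two-finger parallel gripper is mounted at the origin on the work surface. World frame = base frame: x ahead of the robot, y to its left, z up, the work surface at z = 0. Lengths are in m, angles in rad, forces in N, time in s.
With the tool pointing down it reaches from about 0.375 to 0.975 m from the base axis. Payload 3.8 kg.
Tool frame: the origin (TCP) lies midway between the tips of the shut fingers; the grasp point (between the pads) lies 19 mm behind it; z points along the fingers, y is the direction in which the jaws open and shut (so a half turn about z gives the same grasp; the last joint's range is limited). The gripper opens to 85 mm and grips with 20 to 120 N. Pads are 22 mm wide; open, the fingers measure 114 mm over their backs; the gripper's body (76 mm by 85 mm) begins 54 mm behind the grasp point. The pads swing forward as they close: fully open they stand 13 mm farther back than shut.
Start: joints at [-1.261, 0.264, 1.604, -0, 1.274, -0.037], TCP at [0.229, -0.635, 0.231] pointing down, gripper open.
Joint ranges: [-2.63, 2.63], [-0.94, 2.18], [0.31, 2.57], [-1.31, 4.45], [0, 2.66], [-2.55, 2.55]. Speed limits (rad/s): [2.57, 2.57, 3.14, 3.14, 3.14, 3.14].

## Interface

Orientations are given as a rotation vector (axis times angle).
In Python, from workcell import bot gives the robot as it stands.
- The arm moves only by the tool arm_command, never from a script. Its argument "targets" is text: rows parted by semicolons, each of 7 numbers parted by spaces: the shift along the tool's x, y, z in mm, then the turn, a rotation vector about the tool's x, y, z in degrees, then the opening, from 0 (shut) to 1 (fully open). A call has 1 to 10 rows; each row is the pose to reach, as a shift and turn from the pose commanded when the call began, along the tool's axes at that moment; what a row does not reach only later rows make up. A row lasts 1/12 s, in which the tool goes at most 41.7 mm and 7.16 degrees, less where a joint would pass 70% of its speed; a pose out of reach is approached as far as the arm can. A call with a gripper value outside its range is refused whole. The fingers move at their own pace and stop on an object; "newtons" is the grip in N (left out, the last holds). Time passes only in rows, so rows that repeat a pose let the fingers close. It gives the time, the measured TCP pose, the force and the opening at its end, in the units of the state.
- bot.read_state(): the state, without advancing time (a new reading comes with each control period).
- bot.read_camera(name): name is "scene" or "top"; returns (picture, depth): 400x640x3 uint8, blue, green, red; 400x640 float32, m along the optical axis (not along the pixel's ray), 0 where there is no reading.
- bot.camera_params(name): a dict with "fov_y" (degrees; the focal length in pixels is half the picture's height over the tangent of half this angle, whatever the lens; pixels are square), "cx", "cy" (the principal point, pixels), "k1" (the pictures are not rectified: a ray, as slopes to the right and down, at radius r is drawn at 1 + k1 r^2 times it, then the intrinsics apply), "xyz" and "rotation" of the camera in the world. Camera axes: x right, y up, looking along -z (the intrinsics and any distortion apply to the point x, -y, -z); pixel columns grow to the right and rows downward; lengths in m; the calibration is good to about 2 mm. A picture is of the moment at which its call begins. camera_params takes no time and is no camera call.
- bot.finish_job(): hands the job in, once; it reports no verdict.
The state is a dict: "time": time; "q": joint angles; "joint_vel": joint speeds; "joint_torque": joint torques, N m; "tool_pos": TCP position; "tcp_rot": TCP orientation; "wrist_force": force on the tool from outside, world axes, zero at the start; "torque": the same for the moment, N m; "width": opening from 0.0 (shut) to 1.0 (fully open).
Only numpy, scipy, OpenCV 4.12 (cv2) and the standard library are available. Lean on these libraries where they do the work, as an engineer would, in place of code of your own. Each camera call takes 0.05 s, during which the arm holds its last target.

## Task

Set up the polisher's infeed for this batch of turned wooden balls: turn the eccentric bolt until the gap between guide roller and fence just lets the gauge block slide through, with no more than 2 mm of play, and prove it by setting the gauge down on the base plate at the right-hand end of the channel (as the robot sees it) and sliding it along the fence between fence and roller until it is well clear of the roller on the left, leaving the gap as set. Then put the gauge back upright in its tray, and have every ball on the bench in the deep feed bin, lowered gently down to the bin's floor, never dropped in. Leave everything else on the bench alone.

Things in the scene. Friction and masses are not known exactly. Their poses are not given: they have to be found in the camera images.
- bolt (a joint): Angle of the eccentric bolt of the infeed guide (rad), range 0 to 3.1, growing counter-clockwise seen from above. At 0 the roller is farthest from the fence; it moves 12 mm x cos(angle) away from the fence relative to its place at pi/2, and 12 mm x sin(angle) leftward along the fence. Stiff: about 0.2 N m of friction, stays where it is left.
- bolt_grip (a point): Middle of the bolt's grip, on the bolt's fixed vertical turning axis: a steel bar 62 mm long, 14 mm thick, 36 mm high, standing on top of the roller (bar from 58 to 94 mm above the guide's base plate, this point at 76 mm). The point's own x axis runs along the bar, towards the roller's centre (a black dot marks that end). The bar turns with the bolt; pinch it across its thickness and turn.
- roller_axis (a point): Centre line of the grey guide roller (80 mm diameter, spinning freely, occupying 2 to 40 mm above the base plate; this point lies at base plate height), set 12 mm off the bolt's axis, so it moves when the bolt turns.
- guide: The infeed guide: dark steel base plate 195 mm (x) by 300 mm (y), 10 mm thick, fixed to the bench, carrying bolt, roller and fence. Origin on the bench under the channel; its y axis runs along the channel to the left as the robot sees it, its x axis away from the robot. Turned by up to 0.15 rad.
- fence: Straight aluminium fence 300 mm long (along its y, middle at the origin), 22 mm thick, 45 mm high, fixed on the base plate on the robot's side of the channel. Origin at the foot of its working face, at base plate height (10 mm above the bench); its x axis points square from that face to the roller, its y axis left along the channel. Its distance from the bolt differs from start to start by some mm. The gap = (roller_axis x in this frame) - 40 mm.
- gauge: Loose aluminium gauge block, 60 mm wide (x, the gauged width), 80 mm long (y), 30 mm high, with an upright handle plate 12 mm thick (x), 60 mm long (y), 30 to 102 mm above its underside; 0.35 kg. Origin: centre of its underside. Stands on the base plate with y along the fence, either way round. Pressed hard down while slid it tips about the handle; carried level 0 to 3 mm over the plate it slides freely.
- tray: The gauge's own shallow plywood tray, fixed, 98 mm (x) by 126 mm (y) outside, 18 mm high, walls and floor 5 mm; origin at the centre of its underside. The gauge starts in it.
- bin: Deep open-topped plywood feed bin, fixed, 204 mm (x) by 240 mm (y) outside, 100 mm high, walls and floor 6 mm; origin at the centre of its underside.
- ball0_c (a point): Centre of a turned wooden ball, 58 mm diameter with a small flat foot it stands on (centre 24.5 mm above the foot, 54 mm high over all), about 80 g. May be absent.
- ball1_c (a point): The same for another ball. May be absent.
- ball2_c (a point): The same for another ball. May be absent.
- ball3_c (a point): The same for another ball. May be absent.
- oil: Bystander, not to be disturbed: brown oil bottle, 60 mm diameter, 170 mm tall.
- vase: Bystander, not to be disturbed: dark turned vase, 84 mm diameter, 135 mm tall.
- mallet: Bystander, not to be disturbed: wooden mallet lying down, 240 mm long.
- sand_block: Bystander, not to be disturbed: cork sanding block 45 x 90 x 28 mm.
- offcut: Bystander, not to be disturbed: wood offcut 50 x 110 x 22 mm.
- brush: Bystander, not to be disturbed: hand brush, 200 mm long.
Mind the look-alikes: they are no part of the job. Of the things shaped like the gauge, the aluminium one is meant. Leave any pink look-alike of the part that bears ball2_c alone.

How it is judged:
On the way, in this order (a step that is already met when the one before it is completed fails the run):
1. the gauge stands on the base plate in the channel, right of the roller (x of gauge in the frame of fence between 0.026 and 0.04 m and y of gauge in the frame of fence between -0.14 and -0.055 m and z of gauge in the frame of fence below 0.008 m and angle between the y axis of gauge and the y axis of fence, either way round below 0.12 rad), for 0.1 s.
2. the gauge is between fence and roller, with the gap set (x of gauge in the frame of fence between 0.026 and 0.04 m and y of gauge in the frame of fence between -0.03 and 0.03 m and z of gauge in the frame of fence below 0.008 m and angle between the y axis of gauge and the y axis of fence, either way round below 0.12 rad and x of roller_axis in the frame of fence between 0.0995 and 0.1025 m), for 0.1 s.
3. the gauge has slid through and stands clear on the left of the roller, with the gap still set (x of gauge in the frame of fence between 0.026 and 0.04 m and y of gauge in the frame of fence between 0.065 and 0.16 m and z of gauge in the frame of fence below 0.008 m and angle between the y axis of gauge and the y axis of fence, either way round below 0.12 rad and x of roller_axis in the frame of fence between 0.0995 and 0.1025 m), for 0.1 s.
At the end, for the whole second after the job is handed in: The gap between roller and fence is 59.5 to 62.5 mm; the gauge stands upright inside its tray, flat on its floor; every ball present lies at rest inside the feed bin, down on its floor (centre less than 55 mm above the bench) (x of roller_axis in the frame of fence between 0.0995 and 0.1025 m and x of gauge in the frame of tray between -0.044 and 0.044 m and y of gauge in the frame of tray between -0.058 and 0.058 m and z of gauge in the frame of tray below 0.01 m and angle between gauge's own z axis and vertical below 0.1 rad and linear speed of gauge below 0.02 m/s and x of ball0_c in the frame of bin between -0.096 and 0.096 m and y of ball0_c in the frame of bin between -0.114 and 0.114 m and z of each of ball0_c, ball1_c, ball2_c, ball3_c in the frame of bin below 0.055 m and linear speed of each of ball0, ball1, ball2, ball3 below 0.03 m/s and x of ball1_c in the frame of bin between -0.096 and 0.096 m and y of ball1_c in the frame of bin between -0.114 and 0.114 m and x of ball2_c in the frame of bin between -0.096 and 0.096 m and y of ball2_c in the frame of bin between -0.114 and 0.114 m and x of ball3_c in the frame of bin between -0.096 and 0.096 m and y of ball3_c in the frame of bin between -0.114 and 0.114 m); the robot touches nothing.
It fails at once if a ball falls into the bin: moving over 0.6 m/s inside the bin while still above its floor ((x of ball0_c in the frame of bin between -0.097 and 0.097 m and y of ball0_c in the frame of bin between -0.115 and 0.115 m and z of ball0_c in the frame of bin between 0.045 and 0.11 m and linear speed of ball0 above 0.6 m/s) or (x of ball1_c in the frame of bin between -0.097 and 0.097 m and y of ball1_c in the frame of bin between -0.115 and 0.115 m and z of ball1_c in the frame of bin between 0.045 and 0.11 m and linear speed of ball1 above 0.6 m/s) or (x of ball2_c in the frame of bin between -0.097 and 0.097 m and y of ball2_c in the frame of bin between -0.115 and 0.115 m and z of ball2_c in the frame of bin between 0.045 and 0.11 m and linear speed of ball2 above 0.6 m/s) or (x of ball3_c in the frame of bin between -0.097 and 0.097 m and y of ball3_c in the frame of bin between -0.115 and 0.115 m and z of ball3_c in the frame of bin between 0.045 and 0.11 m and linear speed of ball3 above 0.6 m/s)).
It fails at once if a ball is pressed hard against the bin (contact force between any of ball0, ball1, ball2, ball3 and bin above 35 N).
It fails at once if a bystander is shifted by more than 40 mm (distance of any of oil, vase, mallet, sand_block, offcut, brush from where it was at the start of the episode above 0.04 m).
Of ball0, ball1, ball2, ball3 only 2 to 4 are there at a start; the rules pass over those that are not, and their reading is None.
At some moment in a run one of gauge, ball0, ball1, ball2, ball3 may be knocked a few centimetres aside while the robot is not near it.
It also fails if it takes over 210 s, if anything falls off the work surface, if the arm or the gripper's body presses on something with over 40 N, if the wrist force passes 120 N, or if a joint passes its speed limit or range.

## Working session

There is one attempt and no reset: what is moved stays moved. The work goes in short steps, Python scripts to look and compute and a tool call to move; the robot and the scene stay as the last step left them, time stands still between calls to the robot, and variables do not carry over. Pictures are saved under pics/ and viewed, and the job is handed in when it is done.

Besides the shell and the picture viewer there is one more tool, called after "Call:" in YAML: its name, and indented under it one key for each argument. arm_command: Moves the arm, as the interface text tells. Its arguments: {"type":"object","properties":{"targets":{"type":"string"},"newtons":{"type":"number"}},"required":["targets"]}

```bash
ls; mkdir -p pics; cat > h.py <<'E'
import numpy as np, cv2
from workcell import bot
from scipy.spatial.transform import Rotation as R
def cam(name):
    p=bot.camera_params(name); return p
def intr(p):
    f=200/np.tan(np.radians(p['fov_y'])/2); K=np.array([[f,0,p['cx']],[0,f,p['cy']],[0,0,1.]])
    return K,np.array([p['k1'],0,0,0,0.])
def rot(p):
    r=np.array(p['rotation'],float)
    return R.from_rotvec(r).as_matrix() if r.size==3 else r.reshape(3,3)
def rays(p,uv):
    K,D=intr(p); s=cv2.undistortPoints(np.array(uv,float).reshape(-1,1,2),K,D).reshape(-1,2)
    d=np.c_[s[:,0],-s[:,1],-np.ones(len(s))]
    return d@rot(p).T   # per unit depth
def onz(p,uv,z):
    d=rays(p,uv); o=np.array(p['xyz']); t=(z-o[2])/d[:,2]; return o+d*t[:,None]
def withdepth(p,uv,dep):
    d=rays(p,uv); return np.array(p['xyz'])+d*np.array(dep).reshape(-1,1)
def cloud(p,depth):
    v,u=np.mgrid[0:400,0:640]; uv=np.c_[u.ravel(),v.ravel()]
    return withdepth(p,uv,depth.ravel()).reshape(400,640,3)
def proj(p,X):
    K,D=intr(p); X=np.atleast_2d(X); c=(X-np.array(p['xyz']))@rot(p); 
    c=c*np.array([1,-1,-1]); return cv2.projectPoints(c.reshape(-1,1,3),np.zeros(3),np.zeros(3),K,D)[0].reshape(-1,2)
def snap(name,tag):
    im,d=bot.read_camera(name); np.savez(f'{tag}.npz',im=im,d=d); cv2.imwrite(f'pics/{tag}.png',im); return im,d
def crop(im,u0,v0,u1,v1,k,tag):
    c=cv2.resize(im[v0:v1,u0:u1],None,fx=k,fy=k,interpolation=cv2.INTER_CUBIC); cv2.imwrite(f'pics/{tag}.png',c)
E
python3 - <<'E'
from h import *
for n in('scene','top'):
    print(n,bot.camera_params(n)); snap(n,n+'0')
print(bot.read_state())
E
```

```text
pics
scene {'fov_y': 52.254659986749985, 'cx': 317.6944647085355, 'cy': 198.61481061175198, 'k1': -0.0080078511064319, 'xyz': array([1.40065552, 0.61355535, 0.70871159]), 'rotation': array([0.58443059, 1.04601748, 1.8800271 ])}
top {'fov_y': 42.24180230884274, 'cx': 316.2881777952078, 'cy': 203.79784008290025, 'k1': -0.001933152917629053, 'xyz': array([0.43665452, 0.11227746, 1.50389849]), 'rotation': array([ 0.03858038, -0.06345777, -1.56553143])}
{'time': 0.1, 'q': array([-1.26089125e+00,  2.64669857e-01,  1.60523558e+00, -1.60870117e-05,
        1.27372403e+00, -3.68903289e-02]), 'joint_vel': array([-0.0012777 , -0.00291469, -0.00155654, -0.00026329,  0.00017264,
       -0.0007821 ]), 'joint_torque': array([ 3.82358849e-04, -5.16708505e+01, -3.68589485e+01, -1.68750415e-05,
        6.32169118e-03, -1.23750601e-05]), 'tool_pos': array([ 0.22921891, -0.63418031,  0.23009291]), 'tcp_rot': array([-3.09249526e+00, -5.41678787e-01,  4.59023673e-04]), 'wrist_force': array([-0.65027481, -0.77217569,  0.16935035]), 'torque': array([ 0.02624741,  0.00157429, -0.00745141]), 'width': 1.0032549559585207}
```

View pics/scene0.png

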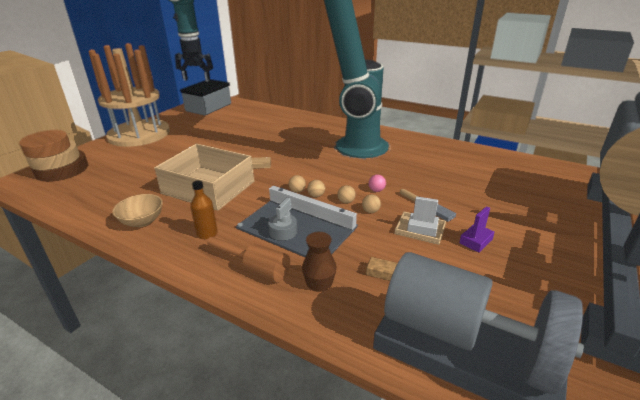

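View pics/top0.png

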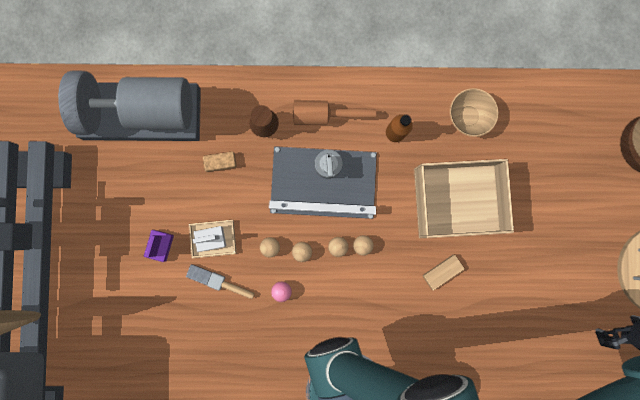

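The scene view shows four plain wooden balls (297,184), (316,188), (346,194) and (371,203), a pink ball (377,183), the aluminium gauge in its tray (424,215) and a purple look-alike gauge (478,235). The top view shows the balls at (270,247), (302,252), (339,246) and (363,245), the guide at (325,180), the bin at (465,198) and the gauge at (209,237). I'll check these in enlarged crops.

```bash
python3 - <<'E'
from h import *
im=np.load('top0.npz')['im']
crop(im,140,205,300,310,5,'t_gauge')
crop(im,255,135,395,225,5.7,'t_guide')
crop(im,240,215,400,310,5,'t_balls')
E
```

```text
(no output)
```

View pics/t_gauge.png

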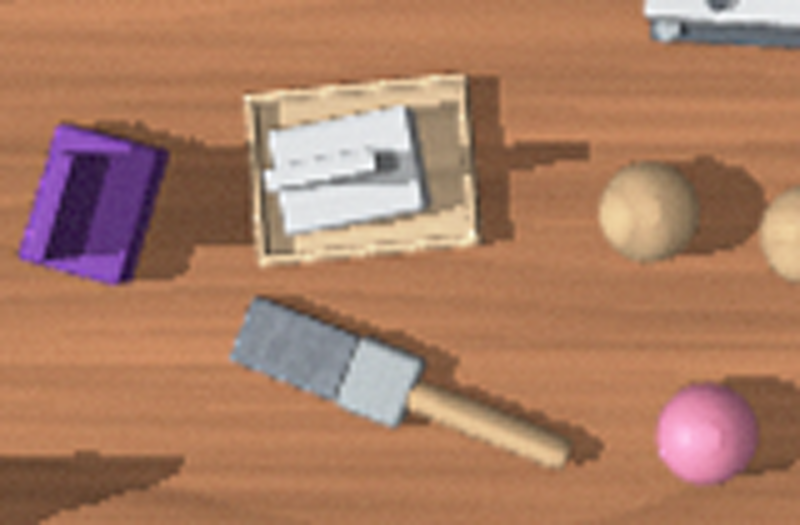

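View pics/t_guide.png

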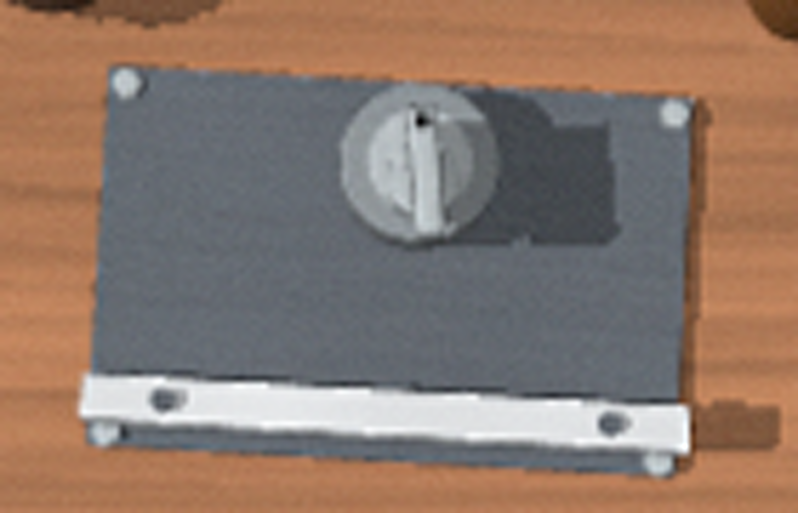

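View pics/t_balls.png

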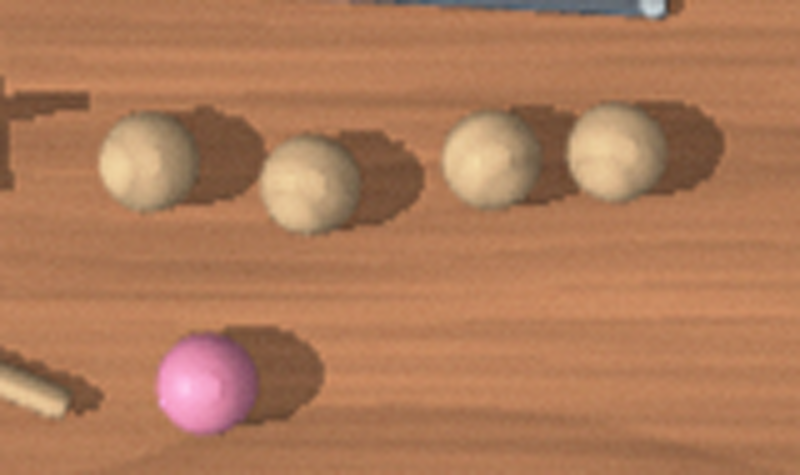

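```bash
cat > meas.py <<'E'
from h import *
import sys
def rect(P,z0,z1,box,name):
    x0,x1,y0,y1=box
    m=(P[...,2]>z0)&(P[...,2]<z1)&(P[...,0]>x0)&(P[...,0]<x1)&(P[...,1]>y0)&(P[...,1]<y1)
    q=P[m]
    if len(q)<5: print(name,'few',len(q)); return None
    (c,s,a)=cv2.minAreaRect((q[:,:2]*1000).astype(np.float32))
    print(name,'n',len(q),'c',np.round(c,1),'size',np.round(s,1),'ang',round(a,1),'zmed',round(np.median(q[:,2])*1000,1)); return q
E
python3 - <<'E'
from meas import *
p=cam('top'); z=np.load('top0.npz'); P=cloud(p,z['d'])
for uv in [(325,200),(270,247),(302,252),(339,246),(363,245),(281,292),(209,237),(327,160),(465,198),(430,236),(160,246),(300,206)]:
    print(uv,np.round(P[uv[1],uv[0]]*1000,1))
p2=cam('scene'); z2=np.load('scene0.npz'); P2=cloud(p2,z2['d'])
for uv in [(282,200),(283,228),(427,205),(424,225),(297,184),(316,188),(346,194),(371,203),(315,210),(377,183)]:
    print('s',uv,np.round(P2[uv[1],uv[0]]*1000,1))
E
```

```text
(325, 200) [545.4  63.5   5.7]
(270, 247) [409.8 217.7  58.9]
(302, 252) [396.2 128.8  53.7]
(339, 246) [413.2  25.3  50.7]
(363, 245) [416.3 -41.3  56.7]
(281, 292) [285.6 186.3  55. ]
(209, 237) [436.9 377.5 109.6]
(327, 160) [647.3  61.6 105.8]
(465, 198) [ 553.1 -343.9    9.2]
(430, 236) [ 442.  -219.2   99.4]
(160, 246) [410.9 530.7  28. ]
(300, 206) [524.6 135.1  54.8]
s (282, 200) [532.3 -30.   26.3]
s (283, 228) [678.4  74.8  49.7]
s (427, 205) [442.7 395.6  90.4]
s (424, 225) [460.3 399.8  35.2]
s (297, 184) [443.9 -30.2  38.7]
s (316, 188) [435.5  36.7  38.3]
s (346, 194) [425.7 139.3  40.8]
s (371, 203) [437.6 229.   42.1]
s (315, 210) [541.4  95.1  34.6]
s (377, 183) [315.4 196.4  40.1]
```

```bash
python3 - <<'E'
from meas import *
p=cam('top')
c=lambda L,k,u0,v0:[( (a+.5)/k-.5+u0,(b+.5)/k-.5+v0) for a,b in L]
F=onz(p,c([(83,374),(690,405),(80,418),(688,452)],5.7,255,135),.055)*1000
print('fence',np.round(F,1), np.linalg.norm(F[0]-F[1]),np.linalg.norm(F[0]-F[2]),np.linalg.norm(F[1]-F[3]))
B=onz(p,c([(407,108),(432,108),(440,236),(415,238),(422,120)],5.7,255,135),.104)*1000
print('bar',np.round(B,1))
Rl=onz(p,c([(341,163),(498,163),(420,85),(416,243)],5.7,255,135),.050)*1000
print('roller',np.round(Rl,1))
pl=onz(p,c([(110,68),(693,97),(88,445),(672,474)],5.7,255,135),.010)*1000
print('plate',np.round(pl,1))
im=np.load('top0.npz')['im']; hsv=cv2.cvtColor(im,cv2.COLOR_BGR2HSV)
P=cloud(p,np.load('top0.npz')['d']); p2=cam('scene');P2=cloud(p2,np.load('scene0.npz')['d'])
from scipy.optimize import least_squares
for n,g in dict(a=(410,217),b=(396,129),c=(413,25),d=(416,-41),pink=(286,186)).items():
    for nm,Q in(('top',P),('scene',P2)):
        m=(np.hypot(Q[...,0]-g[0]/1e3-(.0),Q[...,1]-g[1]/1e3)<.045)&(Q[...,2]>.018)&(Q[...,2]<.07)
        q=Q[m]*1e3
        f=lambda x:np.linalg.norm(q-x,axis=1)-29
        r=least_squares(f,[g[0],g[1],24.5],loss='soft_l1'); print(n,nm,len(q),np.round(r.x,1))
E
```

```text
fence [[540.4 221.6  55. ]
 [526.7 -77.3  55. ]
 [518.8 222.9  55. ]
 [503.5 -76.2  55. ]] 299.2331294006634 21.706462708276266 23.213900074336784
bar [[665.4  64.4 104. ]
 [665.5  52.4 104. ]
 [603.9  48.4 104. ]
 [602.8  60.4 104. ]
 [659.6  57.2 104. ]]
roller [[646.5  95.2  50. ]
 [647.   17.2  50. ]
 [685.8  56.1  50. ]
 [606.8  57.9  50. ]]
plate [[700.3 212.8  10. ]
 [687.4 -85.2  10. ]
 [507.7 222.1  10. ]
 [494.4 -73.9  10. ]]
a top 320 [410.4 221.3  24.5]
a scene 247 [413.8 218.5  24.6]
b top 319 [397.4 129.6  24.6]
b scene 225 [401.5 127.1  24.4]
c top 326 [412.1  26.7  24.2]
c scene 217 [416.7  23.8  24.7]
d top 328 [416.8 -44.4  24. ]
d scene 207 [420.7 -47.4  24.9]
pink top 330 [285.2 187.3  24.8]
pink scene 202 [289.4 184.9  24.7]
```

```bash
cat >> h.py <<'E'
def rel(pos,yaw_deg):
    """print shift (mm, tool axes) and turn (deg, tool axes) from now to tool-down pose with tool x at yaw"""
    s=bot.read_state(); T=R.from_rotvec(s['tcp_rot']).as_matrix()
    y=np.radians(yaw_deg); G=np.array([[np.cos(y),np.sin(y),0],[np.sin(y),-np.cos(y),0],[0,0,-1]])
    d=T.T@(np.array(pos)-s['tool_pos'])*1000; r=np.degrees(R.from_matrix(T.T@G).as_rotvec())
    print('t',round(s['time'],2),'pos',np.round(s['tool_pos']*1000,1),'yaw',round(np.degrees(np.arctan2(T[1,0],T[0,0])),2),'tilt',round(np.degrees(np.arccos(-T[2,2])),2))
    print('shift',np.round(d,1),'turn',np.round(r,1),'F',np.round(s['wrist_force'],1),'w',round(s['width'],3))
E
python3 - <<'E'
from h import *
rel([.636,.055,.231],3.7)
p=cam('top')
print(onz(p,[(406,121)],.17),onz(p,[(263,120)],.135))
E
```

```text
t 0.1 pos [ 229.2 -634.2  230.1] yaw 19.87 tilt 0.12
shift [ 6.168e+02 -5.099e+02  2.000e-01] turn [-0.1  0.  16.2] F [-0.7 -0.8  0.2] w 1.003
[[ 0.741878   -0.14259361  0.17      ]] [[0.74961689 0.23417819 0.135     ]]
```

Call:
arm_command:
  targets: "32 -26 0 0 0 1.6 1;64 -53 0 0 0 3.2 1;96 -79 0 0 0 4.8 1;128 -106 0 0 0 6.4 1;160 -132 0 0 0 8 1;192 -159 0 0 0 9.6 1;224 -185 0 0 0 11.2 1;256 -212 0 0 0 12.8 1;288 -238 0 0 0 14.4 1;320 -265 0 0 0 16 0.6"
  newtons: 30

```text
time: 0.93
tool_pos: [0.4405, -0.275, 0.231]
tcp_rot: [-3.14, -0.103, 0.0]
wrist_force: [-0.1, 0.1, -0.5]
width: 0.884
```

```bash
python3 -c "
from h import *
rel([.636,.055,.231],3.7)"
```

```text
t 0.93 pos [ 440.5 -275.   231. ] yaw 3.77 tilt 0.02
shift [ 216.7 -316.4   -0. ] turn [-0.   0.   0.1] F [-0.1  0.1 -0.5] w 0.884
```

Call:
arm_command:
  targets: "22 -32 0 0 0 0 0.6;44 -63 0 0 0 0 0.6;65 -95 0 0 0 0 0.6;87 -127 0 0 0 0 0.6;108 -158 0 0 0 0 0.6;130 -190 0 0 0 0 0.6;152 -222 0 0 0 0 0.6;174 -253 0 0 0 0 0.6;196 -285 0 0 0 0 0.6;217 -316 0 0 0 0 0.6"

```text
time: 1.77
tool_pos: [0.6358, 0.0549, 0.2307]
tcp_rot: [3.14, 0.107, -0.001]
wrist_force: [0.5, -0.3, 0.6]
width: 0.602
```

Call:
arm_command:
  targets: "0 0 20 0 0 0 0.6;0 0 40 0 0 0 0.6;0 0 60 0 0 0 0.6;0 0 80 0 0 0 0.6;0 0 100 0 0 0 0.6;0 0 100 0 0 0 0.6"

```text
time: 2.27
tool_pos: [0.6313, 0.0529, 0.1255]
tcp_rot: [3.14, 0.106, -0.015]
wrist_force: [-0.9, 0.3, -1.2]
width: 0.6
```

```bash
python3 - <<'E'
from h import *
rel([.636,.055,.072],3.7)
im,d=snap('top','t1'); crop(im,255,95,415,215,5,'t1c')
im,d=snap('scene','s1'); crop(im,210,120,370,240,5,'s1c')
E
```

```text
t 2.27 pos [631.3  52.9 125.5] yaw 3.88 tilt 0.56
shift [ 5.4 -1.8 53.4] turn [-0.   0.6  0.2] F [-0.9  0.3 -1.2] w 0.6
```

View pics/s1c.png

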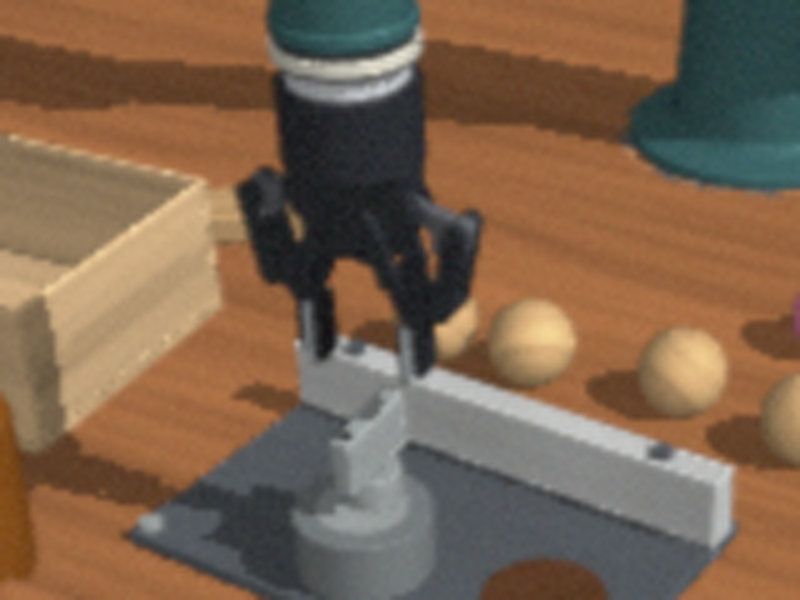

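View pics/t1c.png

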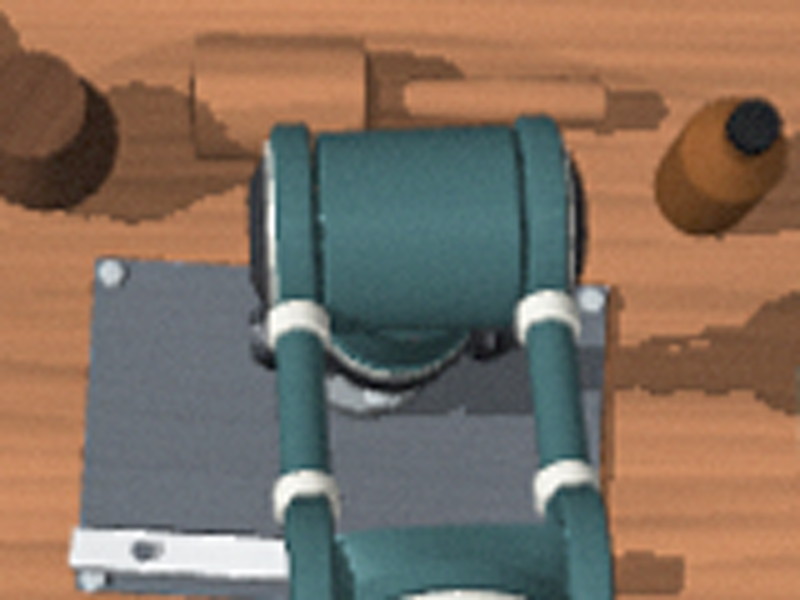

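Call:
arm_command:
  targets: "0 0 0 0 0 0 0.6;0 0 0 0 0 0 0.6;0 0 0 0 0 0 0.6"

```text
time: 2.62
tool_pos: [0.6366, 0.0529, 0.1333]
tcp_rot: [-3.14, -0.106, -0.005]
wrist_force: [0.0, 0.5, -0.3]
width: 0.597
```

```bash
python3 -c "
from h import *
rel([.636,.055,.072],3.7)"
```

```text
t 2.62 pos [636.6  52.9 133.3] yaw 3.87 tilt 0.18
shift [-0.7 -2.1 61.3] turn [ 0.  -0.2  0.2] F [ 0.   0.5 -0.3] w 0.597
```

Call:
arm_command:
  targets: "0 -1 15 0 0 0 0.6;0 -2 30 0 0 0 0.6;0 -2 45 0 0 0 0.6;0 -2 60 0 0 0 0.6;0 -2 60 0 0 0 0.6;0 -2 60 0 0 0 0.3;0 -2 60 0 0 0 0;0 -2 60 0 0 0 0;0 -2 60 0 0 0 0;0 -2 60 0 0 0 0"
  newtons: 25

```text
time: 3.45
tool_pos: [0.6367, 0.054, 0.0733]
tcp_rot: [3.138, 0.107, 0.005]
wrist_force: [-0.3, -5.3, 4.9]
width: 0.157
```

```bash
python3 -c "
from h import *
rel([.636,.055,.072],3.7);print(bot.read_state()['torque'])"
```

```text
t 3.45 pos [636.7  54.   73.3] yaw 3.9 tilt 0.19
shift [-0.6 -1.   1.3] turn [ 0.1 -0.2  0.2] F [-0.3 -5.3  4.9] w 0.157
[-0.61494221  0.04630758  0.17324104]
```

Call:
arm_command:
  targets: "0 0 0 0 0 -5 0;0 0 0 0 0 -10 0;0 0 0 0 0 -15 0;0 0 0 0 0 -20 0;0 0 0 0 0 -20 0"
  newtons: 60

```text
time: 3.87
tool_pos: [0.6369, 0.0532, 0.0733]
tcp_rot: [3.07, 0.654, 0.005]
wrist_force: [0.2, -7.7, 4.1]
width: 0.151
```

```bash
python3 -c "
from h import *
rel([.636,.055,.072],87);print(bot.read_state()['torque'])"
```

```text
t 3.87 pos [636.9  53.2  73.3] yaw 24.06 tilt 0.23
shift [-0.1 -2.   1.3] turn [  0.2  -0.  -62.9] F [ 0.2 -7.7  4.1] w 0.151
[-0.81810173  0.06606034  0.16601788]
```

Call:
arm_command:
  targets: "0 0 0 0 0 -6 0;0 0 0 0 0 -12 0;0 0 0 0 0 -18 0;0 0 0 0 0 -24 0;0 0 0 0 0 -30 0;0 0 0 0 0 -36 0;0 0 0 0 0 -42 0;0 0 0 0 0 -46 0;0 0 0 0 0 -46 0"

```text
time: 4.62
tool_pos: [0.6383, 0.0518, 0.0733]
tcp_rot: [2.568, 1.799, 0.005]
wrist_force: [5.3, -11.1, 1.2]
width: 0.151
```

```bash
python3 -c "
from h import *
rel([.636,.055,.072],87.4);print(bot.read_state()['torque'])"
```

```text
t 4.62 pos [638.3  51.8  73.3] yaw 70.02 tilt 0.42
shift [ 2.2 -3.3  1.3] turn [  0.4   0.1 -17.4] F [  5.3 -11.1   1.2] w 0.151
[-1.18619461 -0.22751437  0.21143268]
```

Call:
arm_command:
  targets: "0 0 0 0 0 -6 0;0 0 0 0 0 -12 0;0 0 0 0 0 -17 0;0 0 0 0 0 -17.4 0;0 0 0 0 0 -17.4 0;0 0 0 0 0 -17.4 0;0 0 0 0 0 -17.4 0"

```text
time: 5.2
tool_pos: [0.6391, 0.0517, 0.0734]
tcp_rot: [2.267, 2.162, 0.004]
wrist_force: [8.1, -12.3, 0.2]
width: 0.148
```

```bash
python3 -c "
from h import *
rel([.636,.055,.072],87.4);print(bot.read_state()['torque'])"
```

```text
t 5.2 pos [639.1  51.7  73.4] yaw 87.28 tilt 0.5
shift [ 3.2 -3.2  1.3] turn [ 0.5  0.2 -0.1] F [  8.1 -12.3   0.2] w 0.148
[-1.33276609 -0.50989332  0.18487638]
```

Call:
arm_command:
  targets: "0 0 0 0 0 0 0.3;0 0 0 0 0 0 0.6;0 0 0 0 0 0 0.6;0 0 -15 0 0 0 0.6;0 0 -30 0 0 0 0.6;0 0 -50 0 0 0 0.6;0 0 -50 0 0 0 0.6;0 0 -50 0 0 0 0.6"

```text
time: 5.87
tool_pos: [0.6363, 0.0556, 0.1228]
tcp_rot: [2.272, 2.167, 0.004]
wrist_force: [0.1, -0.2, -0.1]
width: 0.6
```

```bash
python3 -c "
from h import *
rel([.5265,.051,.123],87.4)"
```

```text
t 5.87 pos [636.3  55.6 122.8] yaw 87.3 tilt 0.19
shift [  -9.8 -109.5   -0.5] turn [ 0.2 -0.  -0.1] F [ 0.1 -0.2 -0.1] w 0.6
```

Call:
arm_command:
  targets: "-5 -35 0 0 0 0 0.6;-10 -70 0 0 0 0 0.6;-10 -109 0 0 0 0 0.6;-10 -109 20 0 0 0 0.6;-10 -109 40 0 0 0 0.6;-10 -109 60 0 0 0 0.6;-10 -109 80 0 0 0 0.6;-10 -109 90 0 0 0 0.6;-10 -109 90 0 0 0 0.6;-10 -109 90 0 0 0 0.6"

```text
time: 6.7
tool_pos: [0.5248, 0.0502, 0.0302]
tcp_rot: [-2.272, -2.167, 0.003]
wrist_force: [0.2, -0.5, -0.2]
width: 0.601
```

Call:
arm_command:
  targets: "0 0 0 0 0 0 0;0 0 0 0 0 0 0;0 0 0 0 0 0 0;0 0 0 0 0 0 0;0 0 0 0 0 0 0;0 0 0 0 0 0 0"
  newtons: 60

```text
time: 7.2
tool_pos: [0.5248, 0.0503, 0.0325]
tcp_rot: [-2.273, -2.166, 0.002]
wrist_force: [-6.1, 0.7, 7.2]
width: 0.24
```

```bash
python3 -c "
from h import *
rel([.5265,.051,.033],87.4);print(bot.read_state()['torque'])"
```

```text
t 7.2 pos [524.8  50.3  32.5] yaw 87.25 tilt 0.14
shift [ 0.8  1.7 -0.5] turn [-0.1 -0.  -0.1] F [-6.1  0.7  7.2] w 0.24
[ 0.02608482  1.05782942 -0.03187988]
```

Call:
arm_command:
  targets: "0 0 0 0 0 0 0.3;0 0 0 0 0 0 0.6;0 0 0 0 0 0 0.6;0 0 -30 0 0 0 0.6;0 0 -60 0 0 0 0.6;0 0 -90 0 0 0 0.6;0 0 -90 0 0 0 0.6;0 0 -90 0 0 0 0.6"

```text
time: 7.87
tool_pos: [0.5286, 0.0502, 0.1243]
tcp_rot: [2.271, 2.165, 0.008]
wrist_force: [0.2, 0.1, 0.7]
width: 0.6
```

```bash
python3 -c "
from h import *
rel([.6392,.0542,.123],87.3)"
```

```text
t 7.87 pos [528.6  50.2 124.3] yaw 87.27 tilt 0.39
shift [  9.2 110.2   2.1] turn [ 0.4 -0.  -0. ] F [0.2 0.1 0.7] w 0.6
```

Call:
arm_command:
  targets: "3 37 0 0 0 0 0.5;6 74 0 0 0 0 0.5;9 110 0 0 0 0 0.5;9 110 0 0 0 0 0.5;9 110 15 0 0 0 0.5;9 110 30 0 0 0 0.5;9 110 45 0 0 0 0.5;9 110 51 0 0 0 0.5;9 110 51 0 0 0 0.5;9 110 51 0 0 0 0.5"

```text
time: 8.7
tool_pos: [0.6352, 0.0538, 0.0692]
tcp_rot: [-2.273, -2.167, 0.002]
wrist_force: [-0.4, -0.7, 0.4]
width: 0.5
```

```bash
python3 -c "
from h import *
rel([.6392,.0542,.073],93.3)"
```

```text
t 8.7 pos [635.2  53.8  69.2] yaw 87.27 tilt 0.11
shift [ 0.6  4.  -3.8] turn [-0.1  0.  -6. ] F [-0.4 -0.7  0.4] w 0.5
```

Call:
arm_command:
  targets: "0 4 -3 0 0 0 0.5;0 4 -3 0 0 0 0.5;0 4 -3 0 0 0 0.2;0 4 -3 0 0 0 0;0 4 -3 0 0 0 0;0 4 -3 0 0 0 0;0 4 -3 0 0 0 0"
  newtons: 60

```text
time: 9.28
tool_pos: [0.6392, 0.0537, 0.0736]
tcp_rot: [-2.272, -2.167, 0.002]
wrist_force: [-5.2, 0.3, 5.1]
width: 0.156
```

```bash
python3 -c "
from h import *
rel([.6392,.0542,.073],93.3)"
```

```text
t 9.28 pos [639.2  53.7  73.6] yaw 87.29 tilt 0.11
shift [0.5 0.  0.6] turn [-0.1  0.  -6. ] F [-5.2  0.3  5.1] w 0.156
```

Call:
arm_command:
  targets: "0 0 0 0 0 -3 0;0 0 0 0 0 -6 0;0 0 0 0 0 -7.2 0;0 0 0 0 0 -7.2 0;0 0 0 0 0 -7.2 0;0 0 0 0 0 -7.2 0"

```text
time: 9.78
tool_pos: [0.6392, 0.0537, 0.0736]
tcp_rot: [-2.132, -2.306, 0.002]
wrist_force: [-5.4, -0.5, 5.0]
width: 0.157
```

```bash
python3 -c "
from h import *
rel([.6392,.0542,.073],93.3);print(bot.read_state()['torque'])"
```

```text
t 9.78 pos [639.2  53.7  73.6] yaw 94.48 tilt 0.1
shift [0.5 0.  0.6] turn [-0.1 -0.   1.2] F [-5.4 -0.5  5. ] w 0.157
[-0.01546464  0.74093212  0.0674405 ]
```

Call:
arm_command:
  targets: "0 0 0 0 0 -7.2 0.3;0 0 0 0 0 -7.2 0.5;0 0 0 0 0 -7.2 0.5;0 0 -30 0 0 -7.2 0.5;0 0 -60 0 0 -7.2 0.5;0 0 -90 0 0 -7.2 0.7;0 0 -120 0 0 -7.2 0.7;0 0 -150 0 0 -7.2 0.7;0 0 -150 0 0 -7.2 0.7"

```text
time: 10.53
tool_pos: [0.6447, 0.0539, 0.2318]
tcp_rot: [1.981, 2.425, 0.014]
wrist_force: [1.0, -0.6, 1.2]
width: 0.7
```

```bash
python3 -c "
from h import *
rel([.6392,.0540,.073],94.3)"
```

```text
t 10.53 pos [644.7  53.9 231.8] yaw 101.49 tilt 0.77
shift [  1.6  -7.5 158.7] turn [0.8 0.1 7.2] F [ 1.  -0.6  1.2] w 0.7
```

Call:
arm_command:
  targets: "0 0 0 0 0 3.6 0.5;0 0 20 0 0 7.2 0.5;0 0 45 0 0 7.2 0.5;0 0 70 0 0 7.2 0.5;0 0 95 0 0 7.2 0.5;0 0 95 0 0 7.2 0.5;0 0 95 0 0 7.2 0.5"

```text
time: 11.12
tool_pos: [0.6387, 0.0536, 0.1263]
tcp_rot: [-2.133, -2.302, 0.005]
wrist_force: [-0.9, 0.5, 0.2]
width: 0.503
```

```bash
python3 -c "
from h import *
rel([.6392,.0540,.073],94.3)"
```

```text
t 11.12 pos [638.7  53.6 126.3] yaw 94.37 tilt 0.24
shift [ 0.4  0.8 53.3] turn [-0.2 -0.   0.1] F [-0.9  0.5  0.2] w 0.503
```

Call:
arm_command:
  targets: "0 0 20 0 0 0 0.5;0 0 40 0 0 0 0.5;0 0 53 0 0 0 0.5;0 0 53 0 0 0 0.5;0 0 53 0 0 0 0.2;0 0 53 0 0 0 0;0 0 53 0 0 0 0;0 0 53 0 0 0 0;0 0 53 0 0 0 0"
  newtons: 60

```text
time: 11.87
tool_pos: [0.6392, 0.0536, 0.0772]
tcp_rot: [-2.132, -2.306, 0.002]
wrist_force: [-6.1, -0.6, 5.3]
width: 0.153
```

```bash
python3 -c "
from h import *
rel([.6392,.0540,.073],94.3);print(bot.read_state()['torque'])"
```

```text
t 11.87 pos [639.2  53.6  77.2] yaw 94.48 tilt 0.11
shift [0.4 0.  4.2] turn [-0.1  0.   0.2] F [-6.1 -0.6  5.3] w 0.153
[-0.0699333   1.02315908  0.07485279]
```

Call:
arm_command:
  targets: "0 0 0 0 0 0 0.3;0 0 0 0 0 0 0.5;0 0 0 0 0 0 0.5;0 0 -30 0 0 0 0.5;0 0 -60 0 0 0 0.5;0 0 -90 0 0 0 0.5;0 0 -120 0 0 0 0.5;0 0 -150 0 0 0 0.7;0 0 -150 0 0 0 0.7"

```text
time: 12.62
tool_pos: [0.645, 0.054, 0.2346]
tcp_rot: [2.126, 2.299, 0.016]
wrist_force: [2.3, 0.8, 0.6]
width: 0.697
```

```bash
python3 - <<'E'
from meas import *
p=cam('top')
c=lambda L,k,u0,v0:[( (a+.5)/k-.5+u0,(b+.5)/k-.5+v0) for a,b in L]
# crop t_gauge k5, 140,205
H=onz(p,c([(266,172),(270,188),(378,168),(372,150)],5,140,205),.107)*1000
print('handle top',np.round(H,1))
B=onz(p,c([(272,132),(408,106),(425,208),(288,234)],5,140,205),.035)*1000
print('block top',np.round(B,1),B.mean(0))
T=onz(p,c([(247,96),(464,75),(478,243),(263,264)],5,140,205),.018)*1000
print('tray',np.round(T,1),T.mean(0))
p2=cam('scene');P2=cloud(p2,np.load('scene0.npz')['d']);P=cloud(p,np.load('top0.npz')['d'])
rect(P,.095,.12,(.36,.52,.3,.46),'h top');rect(P2,.05,.12,(.36,.52,.3,.46),'h scene')
rect(P,.028,.045,(.36,.52,.3,.46),'b top');rect(P2,.03,.12,(.36,.52,.3,.46),'b scene')
rel([.6392,.0540,.073],94.3)
im,d=snap('scene','s2'); crop(im,200,140,380,275,4.4,'s2c')
E
```

```text
handle top [[431.3 421.2 107. ]
 [422.8 418.9 107. ]
 [433.7 361.3 107. ]
 [443.3 364.7 107. ]]
block top [[453.6 434.2  35. ]
 [468.6 357.8  35. ]
 [411.1 347.3  35. ]
 [396.2 424.1  35. ]] [432.39904018 390.85774985  35.        ]
tray [[474.3 452.5  18. ]
 [486.9 329.   18. ]
 [391.1 319.6  18. ]
 [378.7 441.6  18. ]] [432.73142568 385.668181    18.        ]
h top n 102 c [433.2 391.7] size [12.  60.2] ang 11.6 zmed 107.0
h scene n 427 c [439.8 390.2] size [17.5 59.9] ang 12.8 zmed 81.8
b top n 478 c [433.1 391.2] size [60.1 80.5] ang 11.6 zmed 35.2
b scene n 758 c [439.6 390.7] size [60.4 80.3] ang 13.0 zmed 57.5
t 12.62 pos [645.   54.  234.6] yaw 94.47 tilt 0.83
shift [  0.6  -8.1 161.5] turn [0.8 0.  0.2] F [2.3 0.8 0.6] w 0.697
```

View pics/s2c.png

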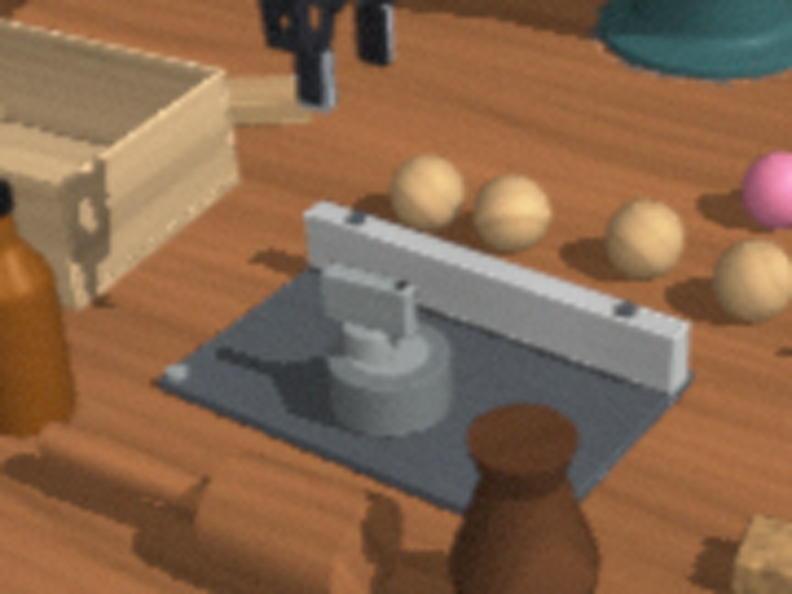

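```bash
python3 -c "
from h import *
rel([.4375,.3895,.200],101.6)"
```

```text
t 12.67 pos [643.8  53.9 231.5] yaw 94.47 tilt 0.63
shift [ 350.7 -179.9   29.4] turn [ 0.6  0.1 -7.1] F [ 0.9  0.  -0.1] w 0.702
```

Call:
arm_command:
  targets: "35 -18 0 0 0 -1 0.7;70 -35 0 0 0 -2 0.7;105 -53 0 0 0 -3 0.7;140 -71 0 0 0 -4 0.7;175 -89 5 0 0 -5 0.7;210 -106 10 0 0 -6 0.7;245 -124 15 0 0 -7.1 0.7;280 -142 20 0 0 -7.1 0.7;315 -160 22 0 0 -7.1 0.7;351 -177 22 0 0 -7.1 0.7"

```text
time: 13.5
tool_pos: [0.4343, 0.3905, 0.2016]
tcp_rot: [-1.986, -2.434, 0.004]
wrist_force: [0.5, 0.1, 0.8]
width: 0.699
```

Call:
arm_command:
  targets: "0 0 0 0 0 0 0.7;0 0 0 0 0 0 0.7;0 0 0 0 0 0 0.7"

```text
time: 13.75
tool_pos: [0.4361, 0.3896, 0.2026]
tcp_rot: [1.984, 2.435, -0.002]
wrist_force: [0.3, -0.2, -1.2]
width: 0.699
```

```bash
python3 - <<'E'
from h import *
rel([.4375,.3895,.056],101.6)
im,d=snap('scene','s3'); crop(im,350,120,510,255,4.4,'s3c')
im,d=snap('top','t3'); crop(im,180,140,380,290,4,'t3c')
E
```

```text
t 13.75 pos [436.1 389.6 202.6] yaw 101.64 tilt 0.07
shift [ -0.2   1.4 146.5] turn [-0.   0.1  0. ] F [ 0.3 -0.2 -1.2] w 0.699
```

View pics/s3c.png

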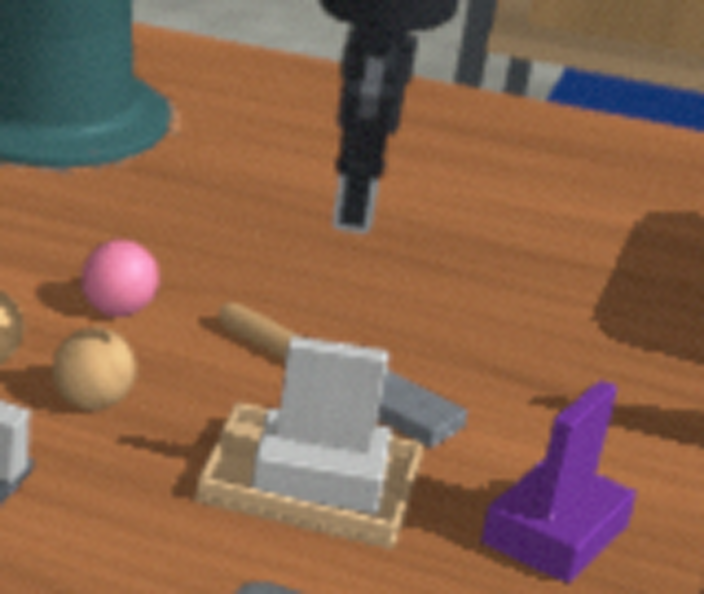

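View pics/t3c.png

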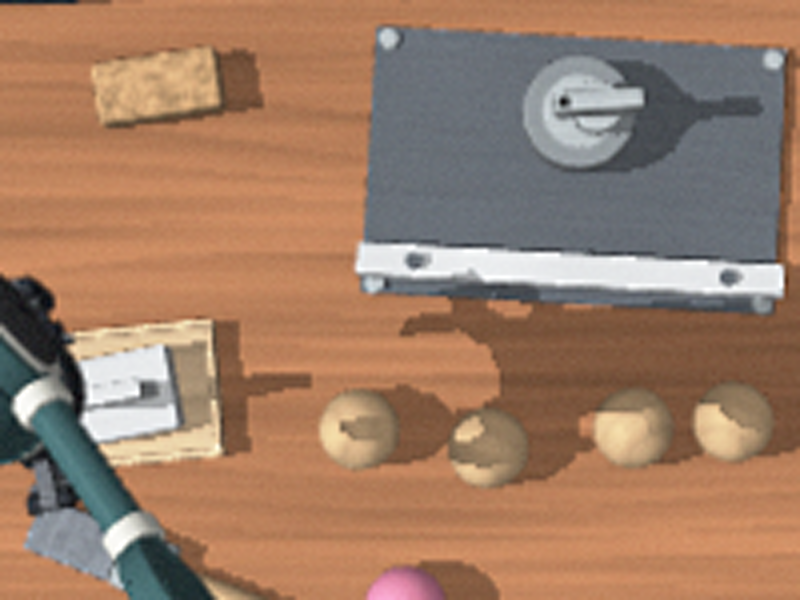

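Call:
arm_command:
  targets: "0 1 30 0 0 0 0.7;0 1 60 0 0 0 0.7;0 1 90 0 0 0 0.7;0 1 115 0 0 0 0.7;0 1 135 0 0 0 0.7;0 1 146 0 0 0 0.7;0 1 146 0 0 0 0.7;0 1 146 0 0 0 0.7"

```text
time: 14.52
tool_pos: [0.4379, 0.3891, 0.0572]
tcp_rot: [-1.988, -2.432, 0.001]
wrist_force: [0.6, -0.2, 1.4]
width: 0.695
```

Call:
arm_command:
  targets: "0 0 0 0 0 0 0.4;0 0 0 0 0 0 0;0 0 0 0 0 0 0;0 0 0 0 0 0 0;0 0 0 0 0 0 0;0 0 0 0 0 0 0"
  newtons: 50

```text
time: 15.02
tool_pos: [0.4376, 0.3904, 0.0581]
tcp_rot: [1.986, 2.434, 0.002]
wrist_force: [-1.6, -0.2, 4.9]
width: 0.136
```

```bash
python3 - <<'E'
from h import *
rel([.4375,.3895,.056],101.6)
from scipy.optimize import least_squares
p=cam('top')
c=lambda L,k,u0,v0:[( (a+.5)/k-.5+u0,(b+.5)/k-.5+v0) for a,b in L]
F=onz(p,c([(357,243),(784,264)],4,180,140),.055)*1000
Rl=onz(p,c([(523,112),(579,168),(634,112),(579,56)],4,180,140),.05)*1000
n=np.array([F[0,0]-F[1,0],F[0,1]-F[1,1]]); n=n/np.linalg.norm(n); print(np.degrees(np.arctan2(n[1],n[0]))); nx=np.array([n[1],-n[0]])
print(np.round(Rl,1), (Rl[:,:2]-F[0,:2])@nx, (Rl[:,:2].mean(0)-F[0,:2])@nx)
E
```

```text
t 15.02 pos [437.6 390.4  58.1] yaw 101.58 tilt 0.06
shift [-0.9 -0.2  2.1] turn [ 0.1 -0.  -0. ] F [-1.6 -0.2  4.9] w 0.136
87.47528035319476
[[633.7 106.6  50. ]
 [594.2  66.8  50. ]
 [634.2  28.1  50. ]
 [673.9  67.1  50. ]] [ 98.79249359  61.04185271 102.74319328 140.6690706 ] 100.81165254506736
```

Call:
arm_command:
  targets: "0 0 -20 0 0 0 0;0 0 -45 0 0 0 0;0 0 -75 0 0 0 0;0 0 -105 0 0 0 0;0 0 -135 0 0 0 0;0 0 -145 0 0 0 0;0 0 -145 0 0 0 0;0 0 -145 0 0 0 0"

```text
time: 15.68
tool_pos: [0.4371, 0.3898, 0.2014]
tcp_rot: [-1.986, -2.434, 0.001]
wrist_force: [-0.3, 0.0, -3.3]
width: 0.137
```

```bash
python3 - <<'E'
from h import *
rel([.564,-.0314,.200],87.3)
im,d=snap('scene','s4'); crop(im,350,90,510,225,4.4,'s4c')
E
```

```text
t 15.68 pos [437.1 389.8 201.4] yaw 101.57 tilt 0.02
shift [-438.1   39.8    1.5] turn [-0.   0.  14.3] F [-0.3  0.  -3.3] w 0.137
```

View pics/s4c.png

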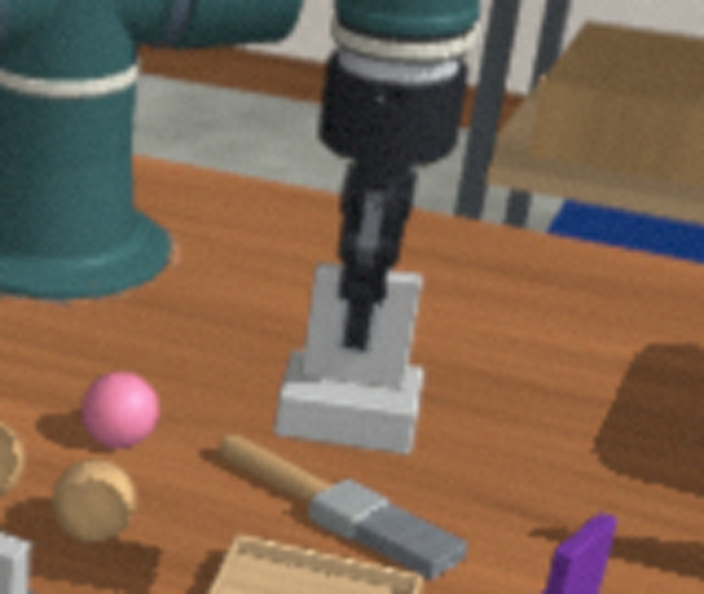

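Call:
arm_command:
  targets: "-37 3 0 0 0 1.4 0;-74 7 0 0 0 2.8 0;-110 10 0 0 0 4.2 0;-146 13 0 0 0 5.6 0;-182 16 0 0 0 7 0;-219 20 0 0 0 8.4 0;-256 23 0 0 0 9.8 0;-292 27 0 0 0 11.2 0;-328 30 0 0 0 12.6 0;-365 33 0 0 0 14 0"

```text
time: 16.57
tool_pos: [0.541, 0.0373, 0.1987]
tcp_rot: [-2.266, -2.17, 0.006]
wrist_force: [0.7, -0.1, -3.6]
width: 0.135
```

```bash
python3 - <<'E'
from h import *
rel([.564,-.0354,.100],87.3)
E
```

```text
t 16.57 pos [541.   37.3 198.7] yaw 87.5 tilt 0.32
shift [-71.6  26.7  98.6] turn [-0.3  0.   0.2] F [ 0.7 -0.1 -3.6] w 0.135
```

Call:
arm_command:
  targets: "-35 13 0 0 0 0.2 0;-71 26 0 0 0 0.2 0;-71 26 25 0 0 0.2 0;-71 26 50 0 0 0.2 0;-71 26 75 0 0 0.2 0;-71 26 100 0 0 0.2 0;-71 26 100 0 0 0.2 0;-71 26 100 0 0 0.2 0;-71 26 100 0 0 0.2 0"

```text
time: 17.32
tool_pos: [0.5639, -0.0328, 0.1001]
tcp_rot: [-2.269, -2.167, 0.005]
wrist_force: [-0.2, -0.3, -2.0]
width: 0.13
```

```bash
python3 - <<'E'
from h import *
rel([.564,-.0354,.065],87.3)
im,d=snap('scene','s5'); crop(im,190,100,370,240,4.4,'s5c')
E
```

```text
t 17.32 pos [563.9 -32.8 100.1] yaw 87.37 tilt 0.29
shift [-2.6  0.4 35.1] turn [-0.3 -0.   0.1] F [-0.2 -0.3 -2. ] w 0.13
```

View pics/s5c.png

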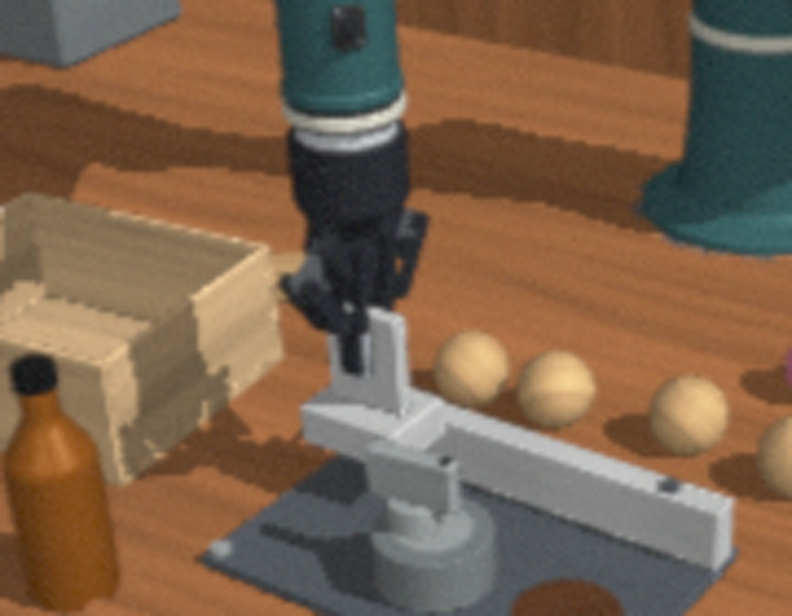

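Call:
arm_command:
  targets: "0 0 10 0 0 0 0;0 0 20 0 0 0 0;0 0 28 0 0 0 0;0 0 33 0 0 0 0;0 0 35 0 0 0 0;0 0 35 0 0 0 0;0 0 35 0 0 0 0;0 0 35 0 0 0 0"

```text
time: 18.03
tool_pos: [0.5663, -0.033, 0.0677]
tcp_rot: [2.271, 2.169, 0.001]
wrist_force: [-0.6, -0.5, -3.0]
width: 0.134
```

```bash
python3 - <<'E'
from h import *
rel([.564,-.0354,.065],87.3)
im,d=snap('scene','s6'); crop(im,190,100,370,240,4.4,'s6c')
E
```

```text
t 18.03 pos [566.3 -33.   67.7] yaw 87.37 tilt 0.05
shift [-2.5 -2.2  2.7] turn [0.  0.  0.1] F [-0.6 -0.5 -3. ] w 0.134
```

View pics/s6c.png

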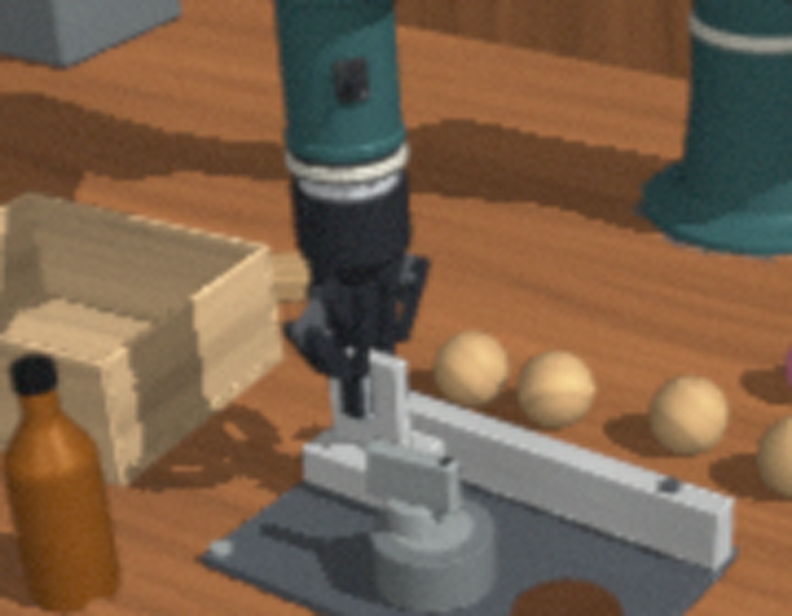

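Call:
arm_command:
  targets: "0 0 2 0 0 0 0;0 -2 3 0 0 0 0;0 -4 3 0 0 0 0;0 -5 3 0 0 0 0;0 -6 3 0 0 0 0;0 -6 3 0 0 0 0;0 -6 3 0 0 0 0;0 -6 3 0 0 0 0"

```text
time: 18.75
tool_pos: [0.5615, -0.0328, 0.0649]
tcp_rot: [2.27, 2.168, 0.004]
wrist_force: [4.9, -0.6, -5.6]
width: 0.133
```

```bash
python3 - <<'E'
from h import *
rel([.5615,-.0354,.065],87.3)
print(bot.read_state()['torque'])
E
```

```text
t 18.75 pos [561.5 -32.8  64.9] yaw 87.36 tilt 0.2
shift [-2.6  0.2 -0.1] turn [0.2 0.  0.1] F [ 4.9 -0.6 -5.6] w 0.133
[-0.06239053 -1.04476813 -0.14372115]
```

Call:
arm_command:
  targets: "0 2.3 0 0 0 0 0;10 2.3 0 0 0 0 0;20 2.3 0 0 0 0 0;30 2.3 0 0 0 0 0;38 2.3 0 0 0 0 0;45 2.3 0 0 0 0 0;50 2.3 0 0 0 0 0;50 2.3 0 0 0 0 0;50 2.3 0 0 0 0 0"

```text
time: 19.5
tool_pos: [0.5643, 0.0178, 0.0642]
tcp_rot: [-2.271, -2.17, -0.0]
wrist_force: [1.3, -0.6, -3.0]
width: 0.133
```

```bash
python3 - <<'E'
from h import *
rel([.5645,.065,.065],87.3)
print(bot.read_state()['torque'])
E
```

```text
t 19.5 pos [564.3  17.8  64.2] yaw 87.41 tilt 0.03
shift [47.1 -1.9 -0.8] turn [-0.  -0.   0.1] F [ 1.3 -0.6 -3. ] w 0.133
[ 0.14144179 -0.2609513  -0.05072797]
```

Call:
arm_command:
  targets: "6 0 0 0 0 0 0;12 0 0 0 0 0 0;18 0 0 0 0 0 0;24 0 0 0 0 0 0;30 0 0 0 0 0 0;36 0 0 0 0 0 0;42 0 0 0 0 0 0;47 0 0 0 0 0 0;47 0 0 0 0 0 0;47 0 0 0 0 0 0"

```text
time: 20.33
tool_pos: [0.5667, 0.0647, 0.0643]
tcp_rot: [-2.271, -2.17, -0.0]
wrist_force: [1.4, -0.2, -2.2]
width: 0.134
```

```bash
python3 - <<'E'
from h import *
rel([.5645,.065,.065],87.3)
print(bot.read_state()['torque'])
E
```

```text
t 20.33 pos [566.7  64.7  64.3] yaw 87.4 tilt 0.02
shift [ 0.2 -2.2 -0.7] turn [ 0.  -0.   0.1] F [ 1.4 -0.2 -2.2] w 0.134
[ 0.09501046 -0.19060848 -0.04911973]
```

Call:
arm_command:
  targets: "0 2 0 0 0 0 0;0 4 0 0 0 0 0;0 4 0 0 0 0 0;0 4 0 0 0 0 0;0 4 0 0 0 0 0"

```text
time: 20.75
tool_pos: [0.5684, 0.0636, 0.0635]
tcp_rot: [-2.27, -2.167, 0.006]
wrist_force: [-5.5, 0.5, 0.5]
width: 0.132
```

```bash
python3 - <<'E'
from h import *
rel([.5645,.065,.065],87.3)
print(bot.read_state()['torque'])
E
```

```text
t 20.75 pos [568.4  63.6  63.5] yaw 87.35 tilt 0.28
shift [ 1.2 -4.  -1.4] turn [-0.3  0.   0. ] F [-5.5  0.5  0.5] w 0.132
[0.15658366 0.94871247 0.03165949]
```

Call:
arm_command:
  targets: "0 -2 0 0 0 0 0;0 -4 0 0 0 0 0;0 -6 0 0 0 0 0;0 -6 0 0 0 0 0;0 -6 0 0 0 0 0;0 -6 0 0 0 0 0"

```text
time: 21.25
tool_pos: [0.5663, 0.064, 0.065]
tcp_rot: [2.27, 2.168, 0.004]
wrist_force: [5.4, -0.5, -4.1]
width: 0.132
```

```bash
python3 - <<'E'
from h import *
rel([.5645,.065,.065],87.3)
print(bot.read_state()['torque'])
E
```

```text
t 21.25 pos [566.3  64.   65. ] yaw 87.36 tilt 0.2
shift [ 0.9 -1.8 -0.1] turn [ 0.2 -0.   0.1] F [ 5.4 -0.5 -4.1] w 0.132
[-0.25755863 -1.0851831  -0.18705453]
```

Call:
arm_command:
  targets: "0 2.6 0 0 0 0 0;10 2.6 0 0 0 0 0;20 2.6 0 0 0 0 0;30 2.6 0 0 0 0 0;40 2.6 0 0 0 0 0;50 2.6 0 0 0 0 0;60 2.6 0 0 0 0 0;70 2.6 0 0 0 0 0;80 2.6 0 0 0 0 0;80 2.6 0 0 0 0 0"

```text
time: 22.08
tool_pos: [0.5707, 0.1462, 0.0643]
tcp_rot: [-2.27, -2.171, -0.001]
wrist_force: [0.5, 1.2, -2.8]
width: 0.132
```

```bash
python3 - <<'E'
from h import *
rel([.5715,.165,.065],87.3)
E
```

```text
t 22.08 pos [570.7 146.2  64.3] yaw 87.46 tilt 0.05
shift [18.8 -0.1 -0.7] turn [-0.  -0.1  0.2] F [ 0.5  1.2 -2.8] w 0.132
```

Call:
arm_command:
  targets: "8 0 0 0 0 0 0;15 0 0 0 0 0 0;20 0 0 0 0 0 0;20 0 0 0 0 0 0;20 0 1 0 0 0 0;20 0 1 0 0 0 0"

```text
time: 22.58
tool_pos: [0.5717, 0.1638, 0.0632]
tcp_rot: [-2.272, -2.17, 0.0]
wrist_force: [0.3, 0.0, -3.4]
width: 0.135
```

```bash
python3 - <<'E'
from h import *
rel([.5715,.165,.065],87.3)
im,d=snap('scene','s7'); crop(im,210,100,390,240,4.4,'s7c')
E
```

```text
t 22.58 pos [571.7 163.8  63.2] yaw 87.37 tilt 0.01
shift [ 1.1 -0.3 -1.8] turn [-0.   0.   0.1] F [ 0.3  0.  -3.4] w 0.135
```

View pics/s7c.png

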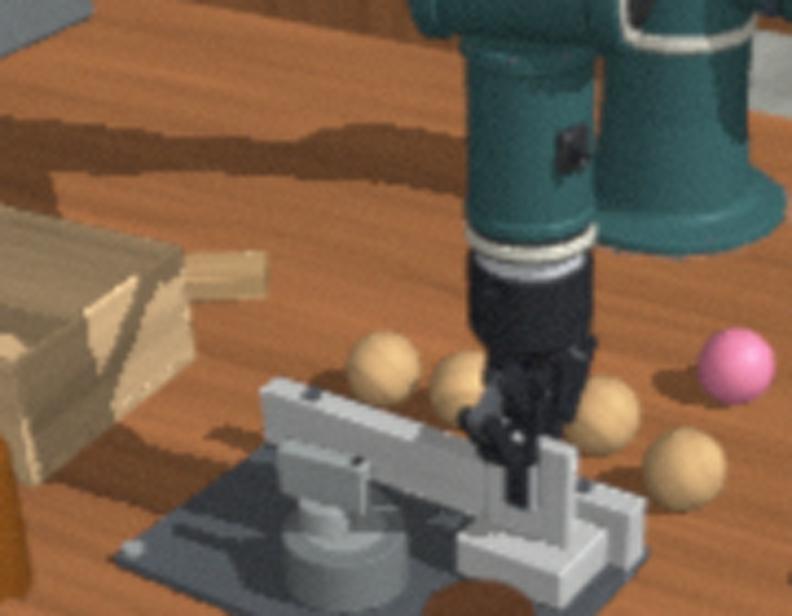

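Call:
arm_command:
  targets: "0 0 -20 0 0 0 0;0 0 -50 0 0 0 0;0 0 -80 0 0 0 0;0 0 -110 0 0 0 0;0 0 -137 0 0 0 0;0 0 -137 0 0 0 0;0 0 -137 0 0 0 0"

```text
time: 23.22
tool_pos: [0.5732, 0.1639, 0.2025]
tcp_rot: [2.271, 2.168, 0.006]
wrist_force: [0.5, -0.3, -3.5]
width: 0.13
```

```bash
python3 - <<'E'
from h import *
rel([.437,.3787,.200],95.8)
E
```

```text
t 23.22 pos [573.2 163.9 202.5] yaw 87.35 tilt 0.27
shift [ 208.2 -146.1    2.1] turn [ 0.3 -0.  -8.5] F [ 0.5 -0.3 -3.5] w 0.13
```

Call:
arm_command:
  targets: "26 -18 0 0 0 -1 0;52 -36 0 0 0 -2 0;78 -54 0 0 0 -3 0;104 -72 0 0 0 -4 0;130 -90 0 0 0 -5 0;156 -108 0 0 0 -6 0;182 -126 0 0 0 -7 0;208 -145 0 0 0 -8.4 0;208 -145 0 0 0 -8.4 0;208 -145 0 0 0 -8.4 0"

```text
time: 24.05
tool_pos: [0.4342, 0.3784, 0.1973]
tcp_rot: [-2.103, -2.333, 0.008]
wrist_force: [-0.4, -1.0, -3.9]
width: 0.132
```

```bash
python3 - <<'E'
from h import *
rel([.437,.3787,.100],95.8)
E
```

```text
t 24.05 pos [434.2 378.4 197.3] yaw 95.94 tilt 0.28
shift [ 0.2  3.2 97.3] turn [-0.2  0.2  0.1] F [-0.4 -1.  -3.9] w 0.132
```

Call:
arm_command:
  targets: "0 0 25 0 0 0 0;0 0 50 0 0 0 0;0 0 75 0 0 0 0;0 0 100 0 0 0 0;0 0 115 0 0 0 0;0 0 115 0 0 0 0;0 0 115 0 0 0 0"

```text
time: 24.63
tool_pos: [0.4355, 0.376, 0.0829]
tcp_rot: [-2.108, -2.329, 0.008]
wrist_force: [0.6, 0.5, -2.8]
width: 0.133
```

```bash
python3 - <<'E'
from h import *
rel([.437,.3787,.060],95.8)
im,d=snap('scene','s8'); crop(im,350,120,510,255,4.4,'s8c')
E
```

```text
t 24.63 pos [435.5 376.   82.9] yaw 95.69 tilt 0.3
shift [ 2.6  1.8 22.9] turn [-0.2  0.2 -0.1] F [ 0.6  0.5 -2.8] w 0.133
```

View pics/s8c.png

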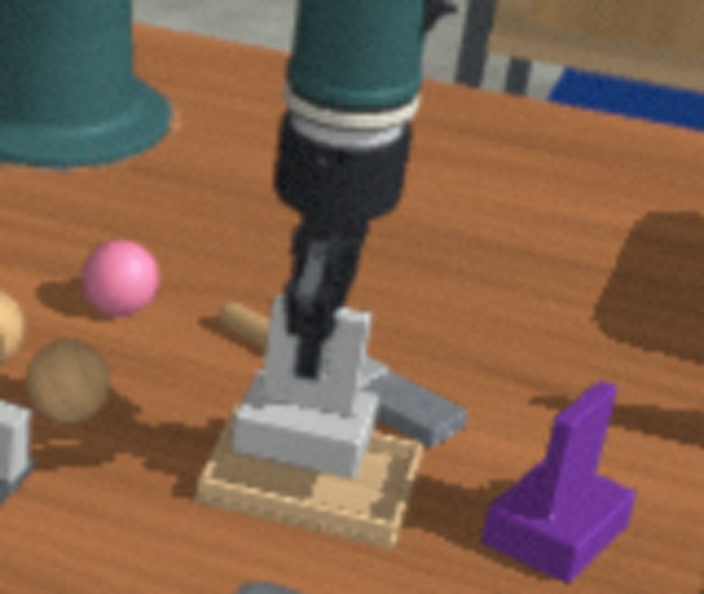

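Call:
arm_command:
  targets: "1 1 8 0 0 0 0;2 1 15 0 0 0 0;2 1 20 0 0 0 0;2 1 24 0 0 0 0;2 1 24 0 0 0 0;2 1 24 0 0 0 0"

```text
time: 25.18
tool_pos: [0.437, 0.3803, 0.061]
tcp_rot: [-2.106, -2.331, 0.001]
wrist_force: [0.1, 0.4, -3.2]
width: 0.133
```

```bash
python3 - <<'E'
from h import *
rel([.437,.3787,.060],95.8)
E
```

```text
t 25.18 pos [437.  380.3  61. ] yaw 95.78 tilt 0.04
shift [-1.6 -0.1  1. ] turn [-0.  0. -0.] F [ 0.1  0.4 -3.2] w 0.133
```

Call:
arm_command:
  targets: "0 0 2 0 0 0 0;0 0 3.5 0 0 0 0;0 0 3.5 0 0 0 0;0 0 3.5 0 0 0 0"

```text
time: 25.52
tool_pos: [0.4377, 0.3809, 0.0583]
tcp_rot: [2.107, 2.33, 0.002]
wrist_force: [0.5, 0.6, -1.2]
width: 0.137
```

Call:
arm_command:
  targets: "0 0 0 0 0 0 0.2;0 0 0 0 0 0 0.5;0 0 0 0 0 0 0.5;0 0 -30 0 0 0 0.6;0 0 -60 0 0 0 0.6;0 0 -90 0 0 0 0.6;0 0 -120 0 0 0 0.6;0 0 -145 0 0 0 0.8;0 0 -145 0 0 0 0.8"

```text
time: 26.27
tool_pos: [0.4405, 0.3831, 0.2102]
tcp_rot: [2.106, 2.329, 0.019]
wrist_force: [1.5, -0.3, 0.6]
width: 0.8
```

```bash
python3 - <<'E'
from h import *
rel([.437,.3787,.060],95.8)
im,d=snap('scene','s9'); im,d=snap('top','t9')
E
```

```text
t 26.27 pos [440.5 383.1 210.2] yaw 95.77 tilt 0.69
shift [ -5.   -5.5 150.1] turn [ 0.6 -0.4 -0. ] F [ 1.5 -0.3  0.6] w 0.8
```

View pics/s9.png

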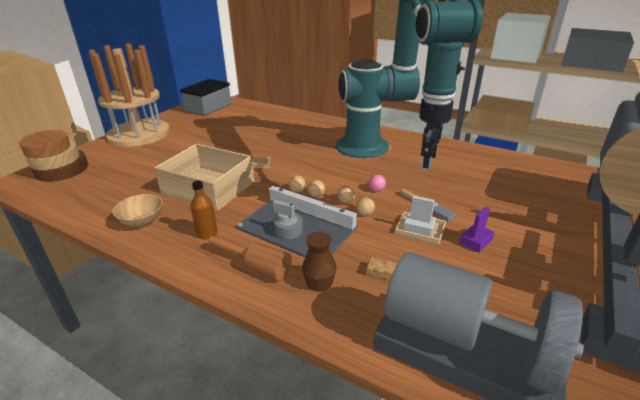

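View pics/t9.png

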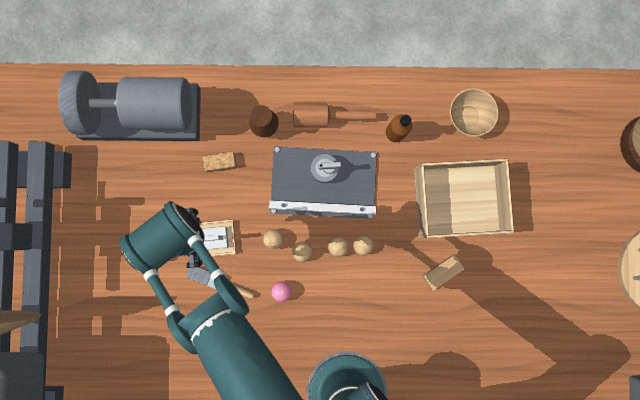

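```bash
cat > balls.py <<'E'
from meas import *
from scipy.optimize import least_squares
def fit(tag_t,tag_s,G):
    P=cloud(cam('top'),np.load(tag_t+'.npz')['d']) if tag_t else None; P2=cloud(cam('scene'),np.load(tag_s+'.npz')['d'])
    for n,g in G.items():
        out=[]
        for nm,Q in(('top',P),('scene',P2)):
            if Q is None: continue
            m=(np.hypot(Q[...,0]-g[0]/1e3,Q[...,1]-g[1]/1e3)<.042)&(Q[...,2]>.018)&(Q[...,2]<.07)
            q=Q[m]*1e3
            if len(q)<50: print(n,nm,'few'); continue
            f=lambda x:np.linalg.norm(q-x,axis=1)-29
            r=least_squares(f,[g[0],g[1],24.5],loss='soft_l1'); print(n,nm,len(q),np.round(r.x,1))
E
python3 - <<'E'
from balls import *
fit('t9','s9',dict(a=(432,207),b=(398,128),c=(414,25),d=(417,-45),pink=(287,186)))
p=cam('top')
B=onz(p,[(416,160),(508,160),(512,234),(420,238)],.1)*1000
print(np.round(B,1),B.mean(0))
crop(np.load('t9.npz')['im'],400,145,530,250,6,'t9bin')
crop(np.load('t9.npz')['im'],185,210,285,290,6,'t9g')
E
```

```text
a top 318 [433.6 212.3  24.6]
a scene 248 [437.2 209.2  24.8]
b top 316 [397.8 130.   24.4]
b scene 224 [401.3 127.4  24.4]
c top 317 [412.   26.7  24.2]
c scene 212 [416.2  23.8  24.8]
d top 315 [416.5 -45.3  24. ]
d scene 208 [420.9 -48.   24.3]
pink top 332 [285.2 187.1  24.7]
pink scene 202 [289.4 184.8  24.5]
[[ 649.8 -182.7  100. ]
 [ 651.5 -436.5  100. ]
 [ 448.4 -443.4  100. ]
 [ 436.5 -191.8  100. ]] [ 546.55379567 -313.60236464  100.        ]
```

View pics/t9bin.png

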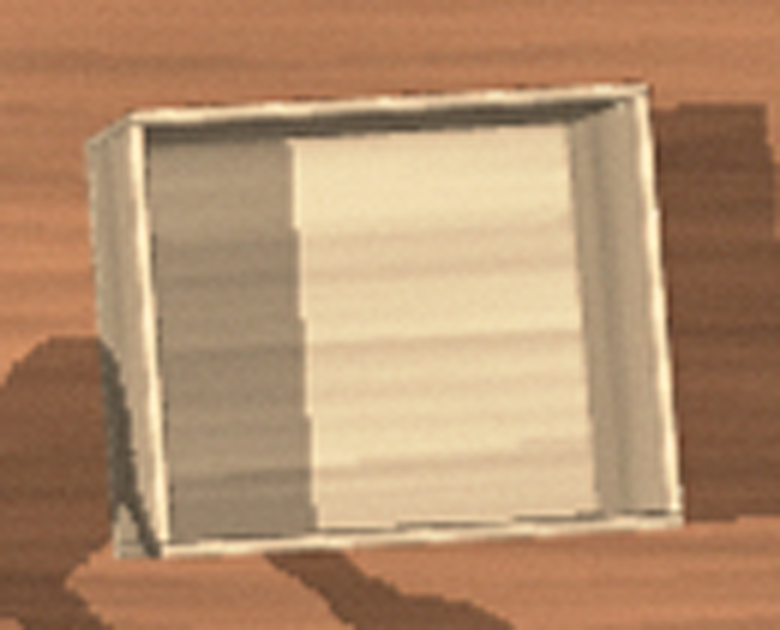

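View pics/t9g.png

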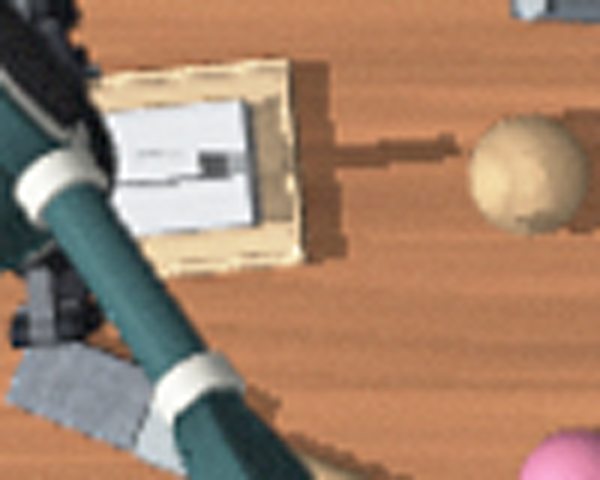

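```bash
python3 - <<'E'
from balls import *
p=cam('top')
c=lambda L,k,u0,v0:[( (a+.5)/k-.5+u0,(b+.5)/k-.5+v0) for a,b in L]
B=onz(p,c([(128,112),(648,85),(682,522),(155,557)],6,400,145),.1)*1000
print(np.round(B,1),B.mean(0)); d=B[0]-B[1]; print(np.degrees(np.arctan2(d[1],d[0])),np.linalg.norm(d),np.linalg.norm(B[0]-B[3]))
d=B[3]-B[2]; print(np.degrees(np.arctan2(d[1],d[0])))
P2=cloud(cam('scene'),np.load('s9.npz')['d']);P=cloud(p,np.load('t9.npz')['d'])
rect(P,.085,.115,(.4,.7,-.48,-.15),'top');rect(P2,.09,.115,(.4,.7,-.48,-.15),'scene')
rel([.436,.210,.15],90)
E
```

```text
[[ 640.9 -196.1  100. ]
 [ 655.  -435.5  100. ]
 [ 455.  -447.   100. ]
 [ 438.1 -206.5  100. ]] [ 547.25390723 -321.27740221  100.        ]
93.35306308080125 239.73610350138813 203.0688174363816
94.00555245402128
top n 915 c [ 547.9 -323.4] size [204.  244.5] ang 3.5 zmed 97.7
scene n 688 c [ 553.4 -324.4] size [209.7 246. ] ang 3.4 zmed 97.0
t 26.37 pos [438.2 381.2 204.7] yaw 95.77 tilt 0.23
shift [-170.2  -19.6   54.3] turn [ 0.2 -0.1  5.8] F [-0.6 -0.6 -0.9] w 0.799
```

Call:
arm_command:
  targets: "-34 -4 0 0 0 2 0.9;-68 -8 0 0 0 4 1;-102 -12 0 0 0 5.8 1;-136 -16 10 0 0 5.8 1;-170 -19 25 0 0 5.8 1;-170 -19 50 0 0 5.8 1;-170 -19 50 0 0 5.8 1;-170 -19 50 0 0 5.8 1"

```text
time: 27.03
tool_pos: [0.4332, 0.2083, 0.1501]
tcp_rot: [-2.221, -2.218, 0.009]
wrist_force: [0.3, -1.3, 0.9]
width: 0.997
```

```bash
python3 - <<'E'
from balls import *
rel([.436,.210,.002],90)
im,d=snap('scene','s10'); crop(im,290,90,450,225,4.4,'s10c')
fit(None,'s10',dict(a=(436,210),b=(400,128),c=(415,24),d=(420,-47)))
E
```

```text
t 27.03 pos [433.2 208.3 150.1] yaw 89.91 tilt 0.36
shift [  2.    3.7 148.1] turn [-0.3  0.1 -0.1] F [ 0.3 -1.3  0.9] w 0.997
a scene 250 [437.2 209.5  24.7]
b scene 224 [401.6 127.   24.5]
c scene 212 [416.2  23.8  24.8]
d scene 205 [421.1 -47.7  24.6]
```

View pics/s10c.png

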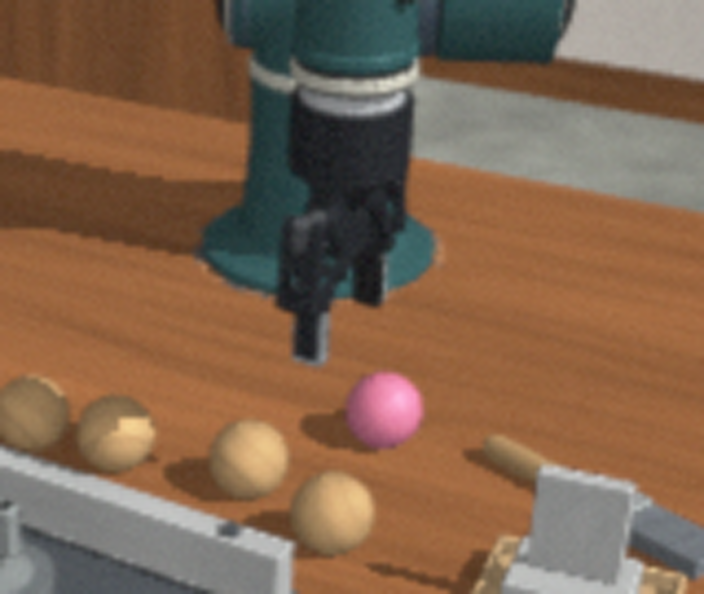

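Call:
arm_command:
  targets: "1 2 30 0 0 0 1;1 2 60 0 0 0 1;1 2 90 0 0 0 1;1 2 115 0 0 0 1;1 2 135 0 0 0 1;1 2 147 0 0 0 1;1 2 147 0 0 0 1;1 2 147 0 0 0 1"

```text
time: 27.75
tool_pos: [0.4378, 0.2115, 0.006]
tcp_rot: [-2.22, -2.222, 0.0]
wrist_force: [0.7, 0.0, -0.1]
width: 1.001
```

```bash
python3 - <<'E'
from balls import *
rel([.436,.210,.002],90)
E
```

```text
t 27.75 pos [437.8 211.5   6. ] yaw 90.06 tilt 0.02
shift [-1.5 -1.8  4. ] turn [-0.   0.   0.1] F [ 0.7  0.  -0.1] w 1.001
```

Call:
arm_command:
  targets: "-1 -1 3 0 0 0 0.8;-1 -1 3 0 0 0 0.5;-1 -1 3 0 0 0 0.5;-1 -1 3 0 0 0 0.3;-1 -1 3 0 0 0 0.3;-1 -1 3 0 0 0 0.3"
  newtons: 30

```text
time: 28.25
tool_pos: [0.4375, 0.2101, 0.0044]
tcp_rot: [2.222, 2.22, 0.004]
wrist_force: [-2.1, 0.2, 5.2]
width: 0.658
```

```bash
python3 - <<'E'
from balls import *
rel([.436,.210,.002],90)
im,d=snap('scene','s11'); crop(im,310,110,450,225,5,'s11c')
E
```

```text
t 28.25 pos [437.5 210.1   4.4] yaw 89.96 tilt 0.14
shift [-0.1 -1.5  2.3] turn [ 0.1 -0.1 -0. ] F [-2.1  0.2  5.2] w 0.658
```

View pics/s11c.png

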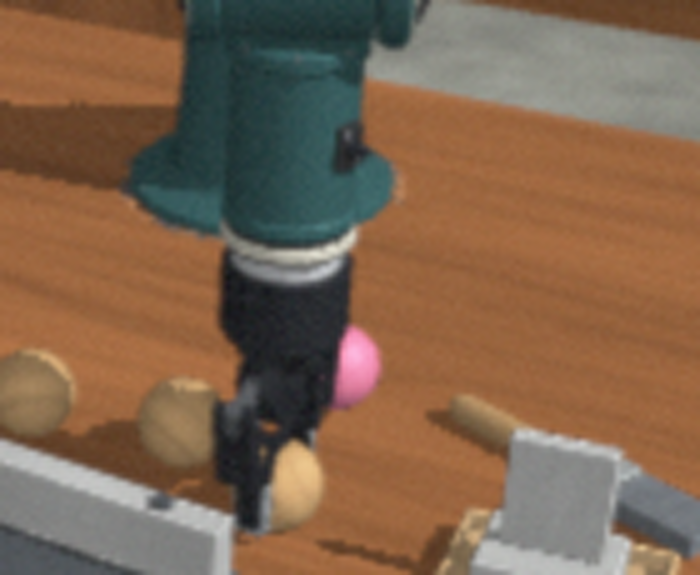

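Call:
arm_command:
  targets: "0 0 -15 0 0 0 0.3;0 0 -40 0 0 0 0.3;0 0 -75 0 0 0 0.3;0 0 -110 0 0 0 0.3;0 0 -145 0 0 0 0.3;0 0 -180 0 0 0 0.3;0 0 -190 0 0 0 0.3;0 0 -190 0 0 0 0.3"

```text
time: 28.97
tool_pos: [0.4393, 0.2105, 0.1976]
tcp_rot: [2.22, 2.218, 0.014]
wrist_force: [0.5, 0.2, -0.6]
width: 0.654
```

```bash
python3 - <<'E'
from balls import *
rel([.6003,-.3762,.195],3.5)
E
```

```text
t 28.97 pos [439.3 210.5 197.6] yaw 89.96 tilt 0.54
shift [-586.6  161.3    1.8] turn [ 0.2 -0.5 86.5] F [ 0.5  0.2 -0.6] w 0.654
```

Call:
arm_command:
  targets: "-35 9 0 0 0 5 0.3;-70 19 0 0 0 10.5 0.3;-105 29 0 0 0 16 0.3;-140 38 0 0 0 21.5 0.3;-175 48 0 0 0 27 0.3;-210 58 0 0 0 32.5 0.3;-245 67 0 0 0 38 0.3;-280 77 0 0 0 43.5 0.3;-315 86 0 0 0 49 0.3;-350 96 0 0 0 54.5 0.3"

```text
time: 29.8
tool_pos: [0.5307, -0.1421, 0.19]
tcp_rot: [-2.992, -0.948, 0.005]
wrist_force: [0.3, -0.2, -0.7]
width: 0.66
```

```bash
python3 - <<'E'
from balls import *
rel([.6003,-.3762,.195],3.5)
E
```

```text
t 29.8 pos [ 530.7 -142.1  190. ] yaw 35.17 tilt 0.23
shift [-78.  231.4  -5.6] turn [-0.1  0.2 31.7] F [ 0.3 -0.2 -0.7] w 0.66
```

Call:
arm_command:
  targets: "-11 33 -1 0 0 4.5 0.3;-22 66 -1 0 0 9 0.3;-33 99 -2 0 0 13.5 0.3;-44 132 -3 0 0 18 0.3;-56 165 -3 0 0 22.5 0.3;-67 198 -4 0 0 27 0.3;-78 230 -4 0 0 31.7 0.3;-78 230 -4 0 0 31.7 0.3;-78 230 -4 0 0 31.7 0.3"

```text
time: 30.55
tool_pos: [0.6009, -0.3743, 0.1929]
tcp_rot: [-3.137, -0.1, 0.006]
wrist_force: [0.2, 0.3, -0.8]
width: 0.655
```

```bash
python3 - <<'E'
from balls import *
rel([.6003,-.3762,.011],3.5)
im,d=snap('scene','s12'); crop(im,130,40,290,220,3.3,'s12c')
E
```

```text
t 30.55 pos [ 600.9 -374.3  192.9] yaw 3.65 tilt 0.28
shift [  0.    2.5 181.9] turn [-0.2  0.2  0.2] F [ 0.2  0.3 -0.8] w 0.655
```

View pics/s12c.png

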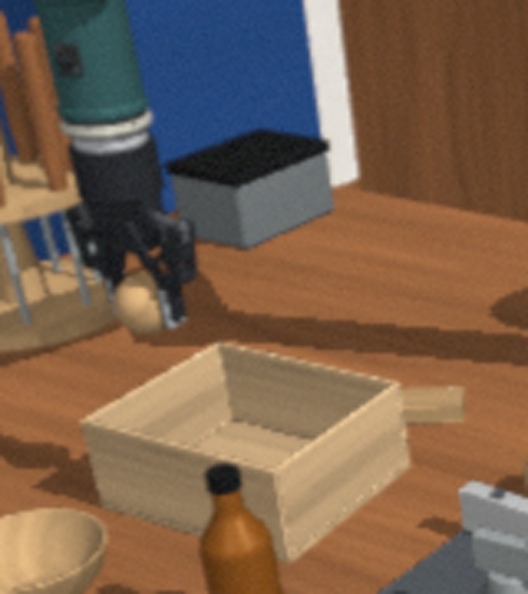

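Call:
arm_command:
  targets: "0 2 25 0 0 0 0.3;0 2 50 0 0 0 0.3;0 2 75 0 0 0 0.3;0 2 97 0 0 0 0.3;0 2 117 0 0 0 0.3;0 2 137 0 0 0 0.3;0 2 152 0 0 0 0.3;0 2 164 0 0 0 0.3;0 2 172 0 0 0 0.3;0 2 172 0 0 0 0.3"

```text
time: 31.43
tool_pos: [0.6005, -0.3701, 0.0216]
tcp_rot: [-3.133, -0.105, 0.008]
wrist_force: [-1.1, 8.3, -2.5]
width: 0.658
```

Call:
arm_command:
  targets: "0 0 0 0 0 0 0.3;0 0 0 0 0 0 0.3"

```text
time: 31.6
tool_pos: [0.6005, -0.3702, 0.0224]
tcp_rot: [-3.133, -0.105, 0.008]
wrist_force: [-2.0, 8.6, -3.8]
width: 0.655
```

```bash
python3 - <<'E'
from balls import *
rel([.6003,-.3762,.011],3.5)
E
```

```text
t 31.6 pos [ 600.5 -370.2   22.4] yaw 3.82 tilt 0.49
shift [-0.5  6.  11.4] turn [-0.4  0.3  0.3] F [-2.   8.6 -3.8] w 0.655
```

Call:
arm_command:
  targets: "0 -4 0 0 0 0 0.3;0 -8 0 0 0 0 0.3;0 -10 0 0 0 0 0.3;0 -10 0 0 0 0 0.3;0 -10 0 0 0 0 0.3"

```text
time: 32.02
tool_pos: [0.6021, -0.3654, 0.0254]
tcp_rot: [3.139, 0.104, 0.001]
wrist_force: [0.1, -0.4, -0.5]
width: 0.654
```

```bash
python3 - <<'E'
from balls import *
rel([.6003,-.3702,.011],3.5)
im,d=snap('top','t12'); crop(im,400,145,560,270,5,'t12c')
E
```

```text
t 32.02 pos [ 602.1 -365.4   25.4] yaw 3.79 tilt 0.07
shift [-2.1  4.7 14.4] turn [ 0.1 -0.1  0.3] F [ 0.1 -0.4 -0.5] w 0.654
```

View pics/t12c.png

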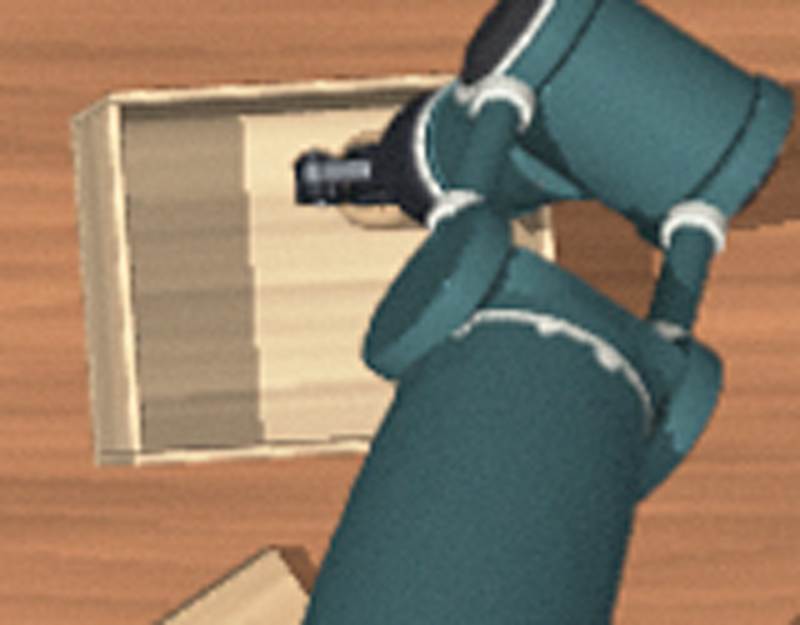

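Call:
arm_command:
  targets: "0 0 4 0 0 0 0.3;0 0 8 0 0 0 0.3;0 0 11 0 0 0 0.3;0 0 13 0 0 0 0.3;0 0 13 0 0 0 0.3;0 0 13 0 0 0 0.3"

```text
time: 32.57
tool_pos: [0.6015, -0.3652, 0.0113]
tcp_rot: [-3.14, -0.103, 0.001]
wrist_force: [0.1, -0.0, -1.0]
width: 0.661
```

```bash
python3 - <<'E'
from balls import *
rel([.6003,-.3702,.011],3.5)
E
```

```text
t 32.57 pos [ 601.5 -365.2   11.3] yaw 3.76 tilt 0.04
shift [-1.5  5.   0.3] turn [-0.   0.   0.3] F [ 0.1 -0.  -1. ] w 0.661
```

Call:
arm_command:
  targets: "0 0 0.5 0 0 0 0.68;0 0 0.5 0 0 0 0.74;0 0 0.5 0 0 0 0.82;0 0 0.5 0 0 0 0.82;0 0 -10 0 0 0 0.82;0 0 -30 0 0 0 0.82;0 0 -60 0 0 0 0.82;0 0 -95 0 0 0 0.82;0 0 -135 0 0 0 0.82;0 0 -165 0 0 0 0.82"

```text
time: 33.4
tool_pos: [0.6025, -0.3657, 0.1813]
tcp_rot: [3.138, 0.103, 0.005]
wrist_force: [0.9, -1.0, 0.3]
width: 0.818
```

```bash
python3 - <<'E'
from balls import *
rel([.401,.1275,.176],90)
im,d=snap('scene','s13'); crop(im,130,110,290,220,4,'s13c')
E
```

```text
t 33.4 pos [ 602.5 -365.7  181.3] yaw 3.77 tilt 0.2
shift [-168.6 -505.4    3.7] turn [  0.2  -0.  -86.2] F [ 0.9 -1.   0.3] w 0.818
```

View pics/s13c.png

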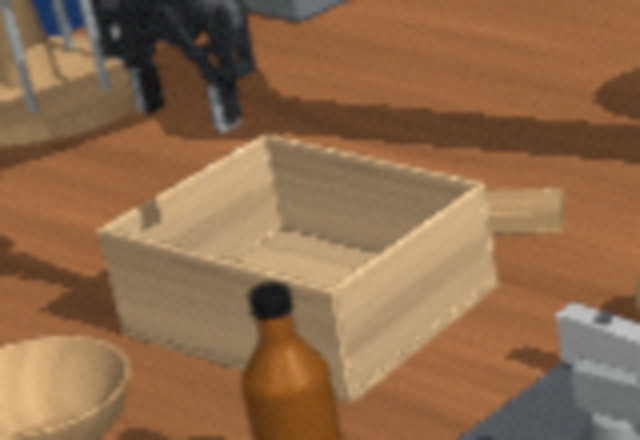

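Call:
arm_command:
  targets: "-12 -35 0 0 0 -6 0.9;-23 -70 0 0 0 -12 1;-35 -105 0 0 0 -18 1;-47 -140 0 0 0 -24 1;-58 -175 0 0 0 -30 1;-70 -210 0 0 0 -36 1;-82 -245 0 0 0 -42 1;-93 -280 0 0 0 -48 1;-105 -315 0 0 0 -54 1;-117 -350 0 0 0 -60 1"

```text
time: 34.28
tool_pos: [0.4611, -0.0223, 0.1776]
tcp_rot: [2.663, 1.665, 0.002]
wrist_force: [1.2, -0.2, -0.2]
width: 0.999
```

```bash
python3 - <<'E'
from balls import *
rel([.401,.1275,.13],90)
im,d=snap('top','t13'); crop(im,400,145,560,270,5,'t13c'); fit(None,'top0',{}) if 0 else None
E
```

```text
t 34.28 pos [461.1 -22.3 177.6] yaw 64.04 tilt 0.09
shift [ 108.3 -119.7   47.5] turn [  0.1  -0.  -26. ] F [ 1.2 -0.2 -0.2] w 0.999
```

View pics/t13c.png

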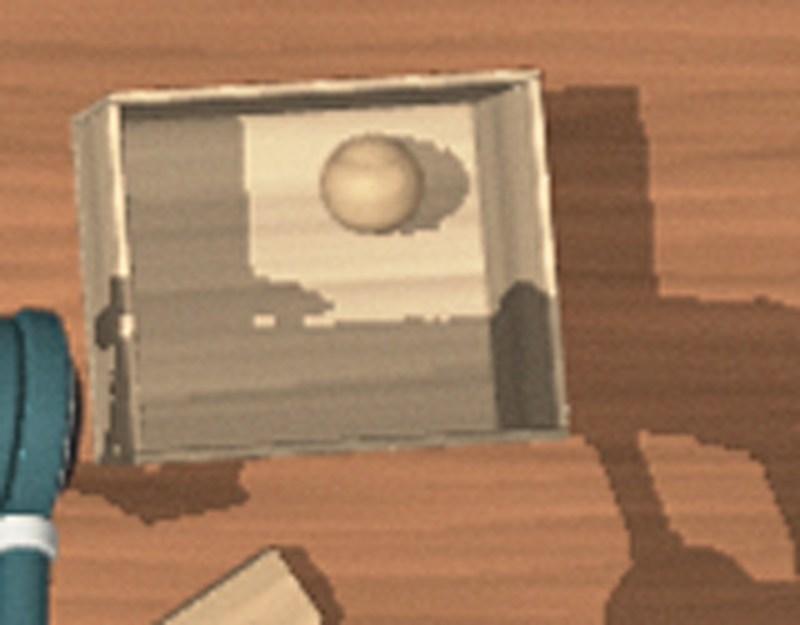

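Call:
arm_command:
  targets: "22 -24 5 0 0 -5 1;44 -48 10 0 0 -10 1;66 -72 20 0 0 -15 1;87 -96 30 0 0 -20 1;108 -120 40 0 0 -26 1;108 -120 47 0 0 -26 1;108 -120 47 0 0 -26 1;108 -120 47 0 0 -26 1"

```text
time: 35.0
tool_pos: [0.4021, 0.126, 0.13]
tcp_rot: [2.226, 2.216, -0.0]
wrist_force: [0.8, 0.3, 0.1]
width: 1.0
```

```bash
python3 - <<'E'
from balls import *
im,d=snap('scene','s14'); crop(im,270,80,430,215,4.4,'s14c')
fit(None,'s14',dict(b=(401,127.5),c=(416,24),d=(421,-47.5)))
rel([.401,.1275,.003],90)
E
```

```text
b scene 225 [401.1 127.   24.5]
c scene 213 [416.2  24.1  24.2]
d scene 206 [420.5 -48.   24.5]
t 35.05 pos [402.8 125.7 130.5] yaw 89.69 tilt 0.06
shift [  1.8  -1.9 127.5] turn [ 0.1  0.  -0.3] F [-1.  -0.8  0.4] w 1.005
```

View pics/s14c.png

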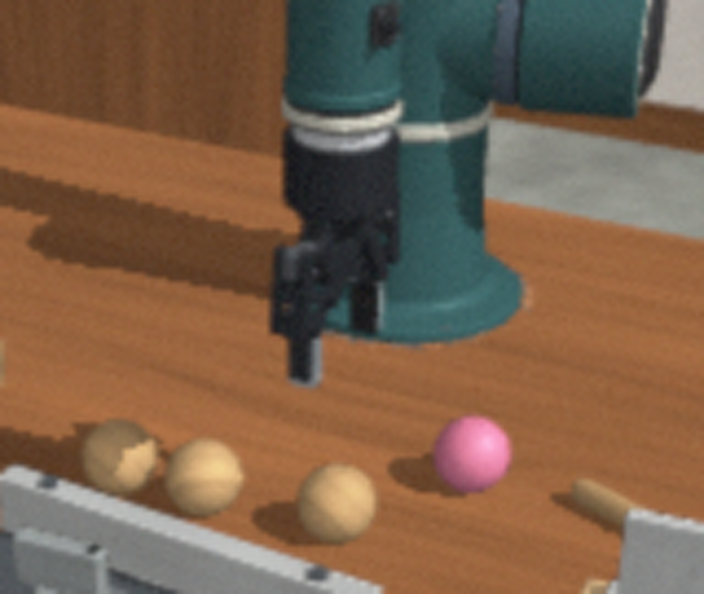

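Call:
arm_command:
  targets: "2 -1 30 0 0 0 1;2 -1 60 0 0 0 1;2 -1 85 0 0 0 1;2 -1 105 0 0 0 1;2 -1 120 0 0 0 1;2 -1 127 0 0 0 1;2 -1 127 0 0 0 1;2 -1 127 0 0 0 1"

```text
time: 35.72
tool_pos: [0.4021, 0.1277, 0.0034]
tcp_rot: [2.228, 2.215, 0.001]
wrist_force: [-0.1, -0.2, -0.3]
width: 1.003
```

Call:
arm_command:
  targets: "0 0 0 0 0 0 0.8;0 0 0 0 0 0 0.5;0 0 0 0 0 0 0.5;0 0 0 0 0 0 0.3;0 0 0 0 0 0 0.3;0 0 0 0 0 0 0.3"
  newtons: 30

```text
time: 36.22
tool_pos: [0.4024, 0.1285, 0.0045]
tcp_rot: [2.224, 2.216, 0.003]
wrist_force: [-1.5, -1.6, 6.6]
width: 0.659
```

```bash
python3 - <<'E'
from balls import *
rel([.401,.1275,.003],90)
E
```

```text
t 36.22 pos [402.4 128.5   4.5] yaw 89.79 tilt 0.15
shift [-1.  -1.4  1.5] turn [ 0.1 -0.  -0.2] F [-1.5 -1.6  6.6] w 0.659
```

Call:
arm_command:
  targets: "0 0 -15 0 0 0 0.3;0 0 -40 0 0 0 0.3;0 0 -75 0 0 0 0.3;0 0 -110 0 0 0 0.3;0 0 -145 0 0 0 0.3;0 0 -180 0 0 0 0.3;0 0 -190 0 0 0 0.3;0 0 -190 0 0 0 0.3"

```text
time: 36.88
tool_pos: [0.404, 0.1291, 0.1975]
tcp_rot: [2.222, 2.214, 0.013]
wrist_force: [-0.1, 0.1, -0.4]
width: 0.656
```

```bash
python3 - <<'E'
from balls import *
rel([.5099,-.3726,.193],3.5)
E
```

```text
t 36.88 pos [404.  129.1 197.5] yaw 89.78 tilt 0.56
shift [-501.3  107.7    4.3] turn [ 0.3 -0.5 86.3] F [-0.1  0.1 -0.4] w 0.656
```

Call:
arm_command:
  targets: "-35 7 0 0 0 6 0.3;-70 15 0 0 0 12 0.3;-105 22 0 0 0 18 0.3;-140 30 0 0 0 24 0.3;-175 37 0 0 0 30 0.3;-210 45 0 0 0 36 0.3;-245 52 0 0 0 42 0.3;-280 60 0 0 0 48 0.3;-315 67 0 0 0 54 0.3;-350 75 0 0 0 60 0.3"

```text
time: 37.72
tool_pos: [0.4731, -0.2231, 0.1901]
tcp_rot: [-3.036, -0.798, 0.004]
wrist_force: [1.1, 0.2, -0.4]
width: 0.66
```

```bash
python3 - <<'E'
from balls import *
rel([.5099,-.3726,.193],3.5)
E
```

```text
t 37.72 pos [ 473.1 -223.1  190.1] yaw 29.45 tilt 0.22
shift [-41.5 148.2  -3.3] turn [-0.2  0.2 25.9] F [ 1.1  0.2 -0.4] w 0.66
```

Call:
arm_command:
  targets: "-8 30 0 0 0 5.2 0.3;-17 60 0 0 0 10.4 0.3;-25 90 0 0 0 15.6 0.3;-33 120 0 0 0 20.8 0.3;-41 148 0 0 0 25.9 0.3;-41 148 0 0 0 25.9 0.3;-41 148 0 0 0 25.9 0.3;-41 148 0 0 0 25.9 0.3"

```text
time: 38.38
tool_pos: [0.5113, -0.3697, 0.1903]
tcp_rot: [-3.137, -0.107, 0.005]
wrist_force: [-0.6, -0.2, -0.8]
width: 0.656
```

```bash
python3 - <<'E'
from balls import *
rel([.5099,-.3726,.013],3.5)
E
```

```text
t 38.38 pos [ 511.3 -369.7  190.3] yaw 3.9 tilt 0.25
shift [ -1.1   3.4 177.3] turn [-0.2  0.2  0.4] F [-0.6 -0.2 -0.8] w 0.656
```

Call:
arm_command:
  targets: "0 0 25 0 0 0 0.3;0 0 50 0 0 0 0.3;0 0 75 0 0 0 0.3;0 0 97 0 0 0 0.3;0 0 117 0 0 0 0.3;0 0 137 0 0 0 0.3;0 0 152 0 0 0 0.3;0 0 164 0 0 0 0.3;0 0 170 0 0 0 0.3;0 0 170 0 0 0 0.3"

```text
time: 39.22
tool_pos: [0.5113, -0.369, 0.021]
tcp_rot: [-3.137, -0.108, 0.004]
wrist_force: [-1.0, 0.6, -1.7]
width: 0.662
```

Call:
arm_command:
  targets: "0 0 0 0 0 0 0.3;0 0 0 0 0 0 0.3;0 0 0 0 0 0 0.3"

```text
time: 39.47
tool_pos: [0.5135, -0.3716, 0.0243]
tcp_rot: [3.138, 0.106, 0.003]
wrist_force: [-0.7, 0.6, -0.4]
width: 0.66
```

```bash
python3 - <<'E'
from balls import *
rel([.5099,-.3726,.0115],3.5)
E
```

```text
t 39.47 pos [ 513.5 -371.6   24.3] yaw 3.88 tilt 0.15
shift [-3.7  0.8 12.8] turn [ 0.1 -0.1  0.4] F [-0.7  0.6 -0.4] w 0.66
```

Call:
arm_command:
  targets: "0 0 4 0 0 0 0.3;0 0 8 0 0 0 0.3;0 0 11 0 0 0 0.3;0 0 12.5 0 0 0 0.3;0 0 12.5 0 0 0 0.3;0 0 12.5 0 0 0 0.3"

```text
time: 39.97
tool_pos: [0.5124, -0.3708, 0.0106]
tcp_rot: [-3.139, -0.106, 0.001]
wrist_force: [-2.7, 0.7, 4.6]
width: 0.659
```

```bash
python3 - <<'E'
from balls import *
rel([.5099,-.3726,.0115],3.5)
E
```

```text
t 39.97 pos [ 512.4 -370.8   10.6] yaw 3.87 tilt 0.04
shift [-2.6  1.6 -0.9] turn [-0.   0.   0.4] F [-2.7  0.7  4.6] w 0.659
```

Call:
arm_command:
  targets: "0 0 0 0 0 0 0.68;0 0 0 0 0 0 0.74;0 0 0 0 0 0 0.82;0 0 0 0 0 0 0.82;0 0 -10 0 0 0 0.82;0 0 -30 0 0 0 0.82;0 0 -60 0 0 0 0.82;0 0 -95 0 0 0 0.82;0 0 -135 0 0 0 0.82;0 0 -165 0 0 0 0.82"

```text
time: 40.8
tool_pos: [0.5132, -0.3714, 0.1793]
tcp_rot: [3.138, 0.106, 0.004]
wrist_force: [0.4, -1.0, -0.0]
width: 0.819
```

```bash
python3 - <<'E'
from balls import *
rel([.4165,.0245,.13],90)
E
```

```text
t 40.8 pos [ 513.2 -371.4  179.3] yaw 3.87 tilt 0.19
shift [ -69.9 -401.6   48.3] turn [  0.2  -0.  -86.1] F [ 0.4 -1.  -0. ] w 0.819
```

Call:
arm_command:
  targets: "-6 -34 0 0 0 -7 0.9;-12 -68 0 0 0 -14 1;-18 -102 0 0 0 -21 1;-24 -136 0 0 0 -28 1;-30 -170 0 0 0 -35 1;-36 -204 0 0 0 -42 1;-42 -238 0 0 0 -49 1;-48 -272 0 0 0 -56 1;-53 -304 0 0 0 -63 1;-58 -335 0 0 0 -70 1"

```text
time: 41.63
tool_pos: [0.4315, -0.0391, 0.1761]
tcp_rot: [2.505, 1.895, 0.002]
wrist_force: [1.1, 0.1, 0.1]
width: 1.001
```

```bash
python3 - <<'E'
from balls import *
rel([.4165,.0245,.13],90)
im,d=snap('top','t15'); crop(im,400,145,560,270,5,'t15c')
E
```

```text
t 41.63 pos [431.5 -39.1 176.1] yaw 74.21 tilt 0.08
shift [ 57.1 -31.8  46.1] turn [  0.1  -0.  -15.8] F [1.1 0.1 0.1] w 1.001
```

View pics/t15c.png

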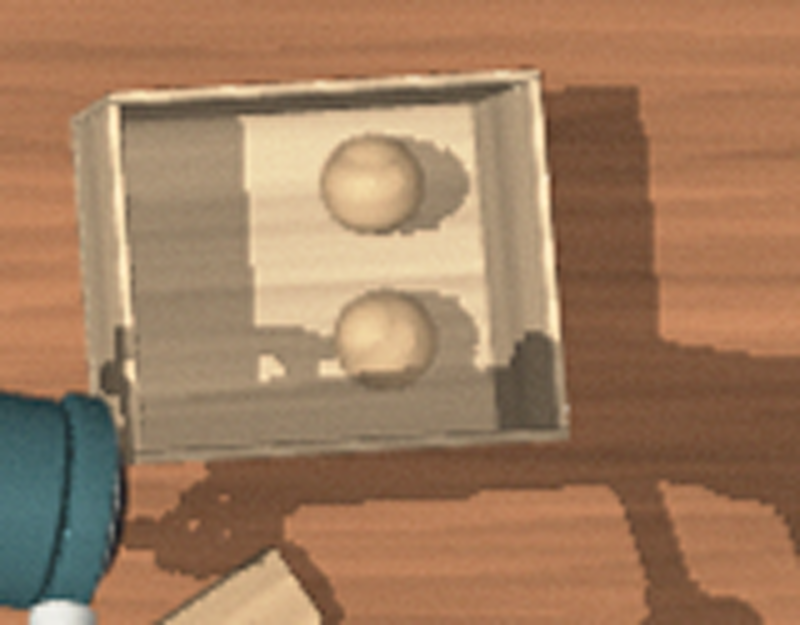

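Both balls sit on the bin floor, at (372,183) and (385,338) in the crop. Next is ball c.

Call:
arm_command:
  targets: "19 -11 5 0 0 -6 1;38 -21 15 0 0 -11 1;57 -32 30 0 0 -15.8 1;57 -32 46 0 0 -15.8 1;57 -32 46 0 0 -15.8 1;57 -32 46 0 0 -15.8 1"

```text
time: 42.18
tool_pos: [0.4165, 0.0231, 0.1292]
tcp_rot: [-2.227, -2.215, 0.002]
wrist_force: [0.1, -0.1, 0.7]
width: 1.002
```

```bash
python3 - <<'E'
from balls import *
im,d=snap('scene','s16'); crop(im,240,80,400,215,4.4,'s16c')
fit(None,'s16',dict(c=(416,24),d=(421,-47.5)))
rel([.4165,.0245,.003],90)
E
```

```text
c scene 211 [416.5  23.7  24.4]
d scene 207 [420.7 -47.8  24.7]
t 42.23 pos [417.5  22.8 130. ] yaw 89.64 tilt 0.03
shift [  1.7  -1.1 127. ] turn [ 0.   0.  -0.4] F [-1.  -0.3  0.9] w 1.003
```

View pics/s16c.png

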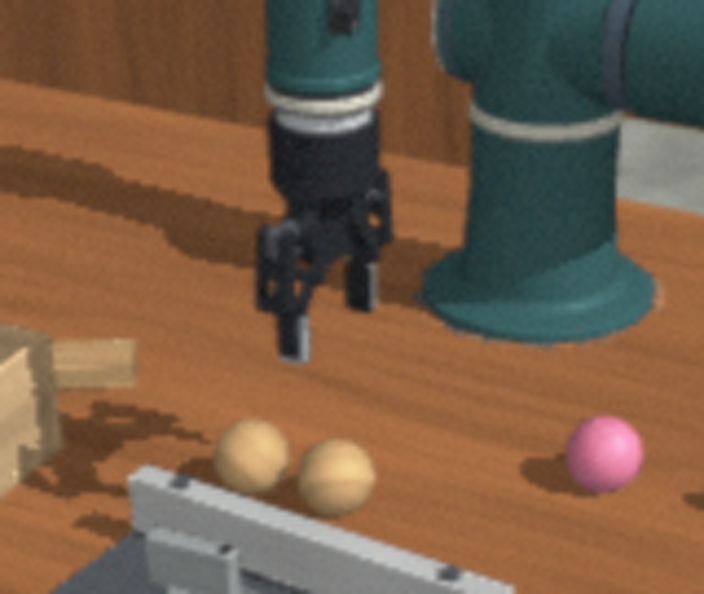

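Call:
arm_command:
  targets: "1 0 30 0 0 0 1;1 0 60 0 0 0 1;1 0 85 0 0 0 1;1 0 105 0 0 0 1;1 0 120 0 0 0 1;1 0 127 0 0 0 1;1 0 127 0 0 0 1;1 0 127 0 0 0 1"

```text
time: 42.9
tool_pos: [0.4183, 0.0237, 0.0032]
tcp_rot: [2.228, 2.213, 0.001]
wrist_force: [0.7, 0.8, 1.1]
width: 1.0
```

Call:
arm_command:
  targets: "0 0 0 0 0 0 0.8;0 0 0 0 0 0 0.5;0 0 0 0 0 0 0.5;0 0 0 0 0 0 0.3;0 0 0 0 0 0 0.3;0 0 0 0 0 0 0.3"
  newtons: 30

```text
time: 43.4
tool_pos: [0.4184, 0.024, 0.0039]
tcp_rot: [2.226, 2.214, 0.002]
wrist_force: [-1.1, -0.4, 7.1]
width: 0.661
```

```bash
python3 - <<'E'
from balls import *
rel([.4165,.0245,.003],90)
E
```

```text
t 43.4 pos [418.4  24.    3.9] yaw 89.68 tilt 0.13
shift [ 0.5 -1.9  0.9] turn [ 0.1  0.  -0.3] F [-1.1 -0.4  7.1] w 0.661
```

Call:
arm_command:
  targets: "0 0 -15 0 0 0 0.3;0 0 -40 0 0 0 0.3;0 0 -75 0 0 0 0.3;0 0 -110 0 0 0 0.3;0 0 -145 0 0 0 0.3;0 0 -180 0 0 0 0.3;0 0 -190 0 0 0 0.3;0 0 -190 0 0 0 0.3"

```text
time: 44.07
tool_pos: [0.4202, 0.0242, 0.197]
tcp_rot: [2.223, 2.21, 0.011]
wrist_force: [0.7, 0.2, -1.2]
width: 0.657
```

```bash
python3 - <<'E'
from balls import *
rel([.5942,-.2774,.193],3.5)
E
```

```text
t 44.07 pos [420.2  24.2 197. ] yaw 89.68 tilt 0.55
shift [-300.6  175.6    5.6] turn [ 0.4 -0.4 86.2] F [ 0.7  0.2 -1.2] w 0.657
```

Call:
arm_command:
  targets: "-27 16 0 0 0 7 0.3;-54 32 0 0 0 14 0.3;-81 48 0 0 0 21 0.3;-108 63 0 0 0 28 0.3;-135 79 0 0 0 35 0.3;-162 95 0 0 0 42 0.3;-189 111 0 0 0 49 0.3;-216 127 0 0 0 56 0.3;-243 142 0 0 0 63 0.3;-270 158 0 0 0 70 0.3"

```text
time: 44.9
tool_pos: [0.5726, -0.2475, 0.1891]
tcp_rot: [-3.094, -0.526, 0.006]
wrist_force: [0.0, -0.1, -0.4]
width: 0.659
```

```bash
python3 - <<'E'
from balls import *
rel([.5942,-.2774,.193],3.5)
E
```

```text
t 44.9 pos [ 572.6 -247.5  189.1] yaw 19.31 tilt 0.26
shift [10.5 35.3 -4.1] turn [-0.2  0.2 15.8] F [ 0.  -0.1 -0.4] w 0.659
```

Call:
arm_command:
  targets: "5 15 0 0 0 6 0.3;10 30 0 0 0 12 0.3;9 34 0 0 0 15.8 0.3;9 34 0 0 0 15.8 0.3;9 34 0 0 0 15.8 0.3;9 34 0 0 0 15.8 0.3"

```text
time: 45.4
tool_pos: [0.5924, -0.2749, 0.1905]
tcp_rot: [-3.138, -0.109, 0.004]
wrist_force: [-0.4, -0.7, -1.3]
width: 0.657
```

```bash
python3 - <<'E'
from balls import *
rel([.5942,-.2774,.013],3.5)
E
```

```text
t 45.4 pos [ 592.4 -274.9  190.5] yaw 3.98 tilt 0.17
shift [  2.    2.9 177.5] turn [-0.1  0.1  0.5] F [-0.4 -0.7 -1.3] w 0.657
```

Call:
arm_command:
  targets: "0 3 25 0 0 0 0.3;0 3 50 0 0 0 0.3;0 3 75 0 0 0 0.3;0 3 97 0 0 0 0.3;0 3 117 0 0 0 0.3;0 3 137 0 0 0 0.3;0 3 152 0 0 0 0.3;0 3 164 0 0 0 0.3;0 3 170 0 0 0 0.3;0 3 170 0 0 0 0.3"

```text
time: 46.23
tool_pos: [0.5924, -0.2777, 0.0206]
tcp_rot: [-3.138, -0.108, 0.004]
wrist_force: [-0.3, -0.4, -0.5]
width: 0.653
```

Call:
arm_command:
  targets: "0 0 0 0 0 0 0.3;0 0 0 0 0 0 0.3;0 0 0 0 0 0 0.3"

```text
time: 46.48
tool_pos: [0.5948, -0.2793, 0.0238]
tcp_rot: [3.139, 0.106, 0.004]
wrist_force: [-0.0, 0.1, -0.4]
width: 0.659
```

```bash
python3 - <<'E'
from balls import *
rel([.5942,-.2774,.0115],3.5)
E
```

```text
t 46.48 pos [ 594.8 -279.3   23.8] yaw 3.88 tilt 0.15
shift [-0.5 -2.  12.3] turn [ 0.1 -0.1  0.4] F [-0.   0.1 -0.4] w 0.659
```

Call:
arm_command:
  targets: "0 -1 4 0 0 0 0.3;0 -2 8 0 0 0 0.3;0 -2 11 0 0 0 0.3;0 -2 12 0 0 0 0.3;0 -2 12 0 0 0 0.3;0 -2 12 0 0 0 0.3"

```text
time: 46.98
tool_pos: [0.5935, -0.2767, 0.0101]
tcp_rot: [-3.14, -0.106, 0.0]
wrist_force: [0.0, 0.9, 0.3]
width: 0.653
```

```bash
python3 - <<'E'
from balls import *
rel([.5942,-.2774,.0115],3.5)
E
```

```text
t 46.98 pos [ 593.5 -276.7   10.1] yaw 3.87 tilt 0.02
shift [ 0.7  0.7 -1.4] turn [-0.   0.   0.4] F [0.  0.9 0.3] w 0.653
```

Call:
arm_command:
  targets: "0 0 0 0 0 0 0.68;0 0 0 0 0 0 0.74;0 0 0 0 0 0 0.8;0 0 0 0 0 0 0.8;0 0 -10 0 0 0 0.8;0 0 -30 0 0 0 0.8;0 0 -60 0 0 0 0.8;0 0 -95 0 0 0 0.8;0 0 -135 0 0 0 0.8;0 0 -165 0 0 0 0.8"

```text
time: 47.82
tool_pos: [0.5944, -0.2772, 0.1795]
tcp_rot: [3.138, 0.106, 0.005]
wrist_force: [0.9, -0.2, 1.0]
width: 0.801
```

```bash
python3 - <<'E'
from balls import *
rel([.422,-.0475,.13],90)
E
```

```text
t 47.82 pos [ 594.4 -277.2  179.5] yaw 3.87 tilt 0.19
shift [-156.6 -240.9   48.6] turn [  0.2  -0.1 -86.1] F [ 0.9 -0.2  1. ] w 0.801
```

Call:
arm_command:
  targets: "-17 -27 0 0 0 0 0.9;-34 -54 0 0 0 0 1;-52 -81 0 0 0 0 1;-70 -107 0 0 0 0 1;-87 -134 0 0 0 0 1;-104 -161 5 0 0 0 1;-122 -188 15 0 0 0 1;-139 -214 30 0 0 0 1;-156 -240 46 0 0 0 1;-156 -240 46 0 0 0 1"

```text
time: 48.65
tool_pos: [0.4149, -0.0442, 0.1257]
tcp_rot: [-3.136, -0.109, 0.014]
wrist_force: [-0.3, -0.1, -0.9]
width: 0.998
```

```bash
python3 - <<'E'
from balls import *
im,d=snap('scene','s17'); crop(im,200,80,380,215,4.4,'s17c')
fit(None,'s17',dict(d=(421,-47.5)))
rel([.422,-.0475,.003],3.9)
E
```

```text
d scene 207 [420.6 -47.8  25.1]
t 48.7 pos [417.9 -45.9 127.5] yaw 4.03 tilt 0.26
shift [  4.5   2.1 124.5] turn [-0.1  0.3  0.1] F [-0.2 -0.4 -0.2] w 1.001
```

View pics/s17c.png

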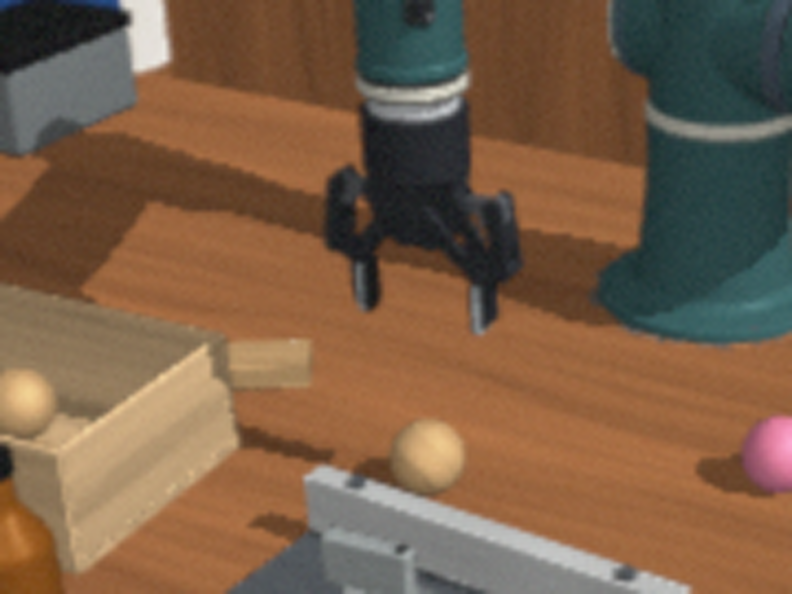

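Call:
arm_command:
  targets: "2 1 30 0 0 0 1;2 1 60 0 0 0 1;2 1 85 0 0 0 1;2 1 105 0 0 0 1;2 1 120 0 0 0 1;2 1 127 0 0 0 1;2 1 127 0 0 0 1;2 1 127 0 0 0 1"

```text
time: 49.37
tool_pos: [0.425, -0.0492, 0.0031]
tcp_rot: [3.14, 0.105, 0.002]
wrist_force: [-0.8, -0.4, -0.1]
width: 1.003
```

```bash
python3 - <<'E'
from balls import *
rel([.422,-.0475,.003],3.9)
E
```

```text
t 49.37 pos [425.  -49.2   3.1] yaw 3.85 tilt 0.06
shift [-2.9 -1.9  0.1] turn [ 0.  -0.1 -0.1] F [-0.8 -0.4 -0.1] w 1.003
```

Correcting tool x by −3 mm so the pads meet at the equator, then closing.

Call:
arm_command:
  targets: "-3 -1 0 0 0 0 1;-3 -1 0 0 0 0 1;-3 -1 0 0 0 0 0.8;-3 -1 0 0 0 0 0.5;-3 -1 0 0 0 0 0.3;-3 -1 0 0 0 0 0.3;-3 -1 0 0 0 0 0.3;-3 -1 0 0 0 0 0.3"
  newtons: 30

```text
time: 50.03
tool_pos: [0.4213, -0.048, 0.0033]
tcp_rot: [3.14, 0.106, 0.001]
wrist_force: [-2.1, -0.1, 7.6]
width: 0.657
```

```bash
python3 - <<'E'
from balls import *
rel([.422,-.0475,.003],3.9)
E
```

```text
t 50.03 pos [421.3 -48.    3.3] yaw 3.88 tilt 0.05
shift [ 0.7 -0.4  0.3] turn [ 0. -0. -0.] F [-2.1 -0.1  7.6] w 0.657
```

Call:
arm_command:
  targets: "0 0 -15 0 0 0 0.3;0 0 -40 0 0 0 0.3;0 0 -75 0 0 0 0.3;0 0 -110 0 0 0 0.3;0 0 -145 0 0 0 0.3;0 0 -180 0 0 0 0.3;0 0 -190 0 0 0 0.3;0 0 -190 0 0 0 0.3"

```text
time: 50.7
tool_pos: [0.4235, -0.0484, 0.1964]
tcp_rot: [3.138, 0.106, 0.013]
wrist_force: [0.4, -0.3, -1.8]
width: 0.658
```

```bash
python3 - <<'E'
from balls import *
rel([.5044,-.2828,.193],3.5)
E
```

```text
t 50.7 pos [423.5 -48.4 196.4] yaw 3.88 tilt 0.48
shift [ 64.8 239.3   4.4] turn [ 0.1 -0.5  0.4] F [ 0.4 -0.3 -1.8] w 0.658
```

Call:
arm_command:
  targets: "8 30 0 0 0 0 0.3;16 60 0 0 0 0 0.3;24 90 0 0 0 0 0.3;33 120 0 0 0 0 0.3;41 150 0 0 0 0 0.3;49 180 0 0 0 0 0.3;57 210 0 0 0 0 0.3;65 239 0 0 0 0 0.3;65 239 0 0 0 0 0.3;65 239 0 0 0 0 0.3"

```text
time: 51.53
tool_pos: [0.5005, -0.2824, 0.1891]
tcp_rot: [-3.137, -0.103, 0.006]
wrist_force: [0.0, 0.9, -1.2]
width: 0.655
```

```bash
python3 - <<'E'
from balls import *
rel([.5044,-.2828,.013],3.5)
E
```

```text
t 51.53 pos [ 500.5 -282.4  189.1] yaw 3.74 tilt 0.28
shift [  4.6   1.1 176.1] turn [-0.2  0.2  0.2] F [ 0.   0.9 -1.2] w 0.655
```

Call:
arm_command:
  targets: "2 0 25 0 0 0 0.3;2 0 50 0 0 0 0.3;2 0 75 0 0 0 0.3;2 0 97 0 0 0 0.3;2 0 117 0 0 0 0.3;2 0 137 0 0 0 0.3;2 0 152 0 0 0 0.3;2 0 164 0 0 0 0.3;2 0 169 0 0 0 0.3;2 0 169 0 0 0 0.3"

```text
time: 52.37
tool_pos: [0.502, -0.2801, 0.0213]
tcp_rot: [-3.137, -0.107, 0.005]
wrist_force: [-0.7, 0.3, -0.4]
width: 0.658
```

Call:
arm_command:
  targets: "0 0 0 0 0 0 0.3;0 0 0 0 0 0 0.3;0 0 0 0 0 0 0.3"

```text
time: 52.62
tool_pos: [0.5047, -0.2824, 0.0246]
tcp_rot: [3.138, 0.106, 0.003]
wrist_force: [-0.3, -0.4, -0.8]
width: 0.657
```

```bash
python3 - <<'E'
from balls import *
rel([.5044,-.2828,.0105],3.5)
E
```

```text
t 52.62 pos [ 504.7 -282.4   24.6] yaw 3.88 tilt 0.14
shift [-0.4  0.4 14.1] turn [ 0.1 -0.1  0.4] F [-0.3 -0.4 -0.8] w 0.657
```

Call:
arm_command:
  targets: "0 0 4 0 0 0 0.3;0 0 8 0 0 0 0.3;0 0 11 0 0 0 0.3;0 0 13 0 0 0 0.3;0 0 13.5 0 0 0 0.3;0 0 13.5 0 0 0 0.3"

```text
time: 53.12
tool_pos: [0.5035, -0.2818, 0.0095]
tcp_rot: [-3.14, -0.106, 0.001]
wrist_force: [0.4, -0.0, -0.4]
width: 0.66
```

```bash
python3 - <<'E'
from balls import *
rel([.5044,-.2828,.0105],3.5)
E
```

```text
t 53.12 pos [ 503.5 -281.8    9.5] yaw 3.87 tilt 0.03
shift [ 0.8  1.1 -1. ] turn [-0.   0.   0.4] F [ 0.4 -0.  -0.4] w 0.66
```

Call:
arm_command:
  targets: "0 0 0 0 0 0 0.68;0 0 0 0 0 0 0.74;0 0 0 0 0 0 0.8;0 0 0 0 0 0 0.8;0 0 -10 0 0 0 0.8;0 0 -30 0 0 0 0.8;0 0 -60 0 0 0 0.8;0 0 -95 0 0 0 0.8;0 0 -135 0 0 0 0.8;0 0 -165 0 0 0 0.8"

```text
time: 53.95
tool_pos: [0.5045, -0.2823, 0.1789]
tcp_rot: [3.138, 0.106, 0.004]
wrist_force: [1.4, 0.7, 0.4]
width: 0.798
```

```bash
python3 - <<'E'
from balls import *
rel([.42,-.20,.23],3.9)
E
```

```text
t 53.95 pos [ 504.5 -282.3  178.9] yaw 3.87 tilt 0.19
shift [-78.6 -87.7 -51.5] turn [ 0.1 -0.2 -0. ] F [1.4 0.7 0.4] w 0.798
```

Call:
arm_command:
  targets: "-20 20 -20 0 0 0 0.8;-45 45 -40 0 0 0 0.8;-72 72 -50 0 0 0 0.8;-99 99 -50 0 0 0 0.8;-126 126 -50 0 0 0 0.8;-153 155 -50 0 0 0 0.8;-180 185 -50 0 0 0 0.8;-207 215 -50 0 0 0 0.8;-234 245 -50 0 0 0 0.8;-255 275 -50 0 0 0 0.8"

```text
time: 54.78
tool_pos: [0.2656, -0.5748, 0.2259]
tcp_rot: [3.139, 0.105, -0.0]
wrist_force: [0.9, 0.1, 0.7]
width: 0.8
```

Call:
arm_command:
  targets: "-20 30 0 0 0 0 0.8;-40 60 0 0 0 0 0.8;-40 60 0 0 0 0 0.8;-40 60 0 0 0 0 0.8;-40 60 0 0 0 0 0.8;-40 60 0 0 0 0 0.8"

```text
time: 55.28
tool_pos: [0.2327, -0.635, 0.2251]
tcp_rot: [-3.139, -0.107, -0.0]
wrist_force: [-0.1, 0.6, 0.3]
width: 0.803
```

```bash
python3 - <<'E'
from balls import *
s=bot.read_state(); print(s['time'],s['tool_pos'])
im,d=snap('top','t20'); snap('scene','s20')
crop(im,255,135,395,225,5.7,'t20guide')
crop(im,185,205,300,290,6,'t20g')
crop(im,400,145,530,250,6,'t20bin')
E
```

```text
55.2833 [ 0.23269532 -0.63497224  0.225065  ]
```

View pics/t20.png

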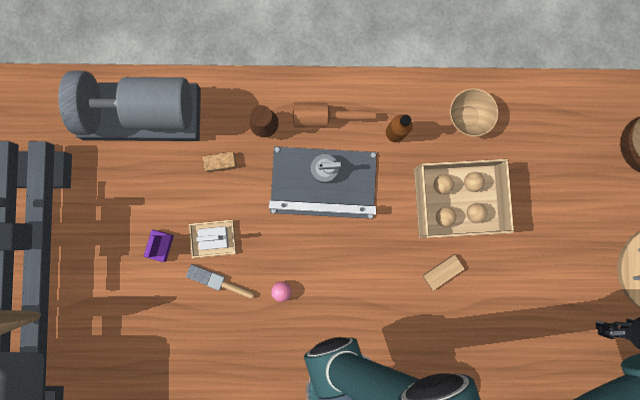

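View pics/t20guide.png

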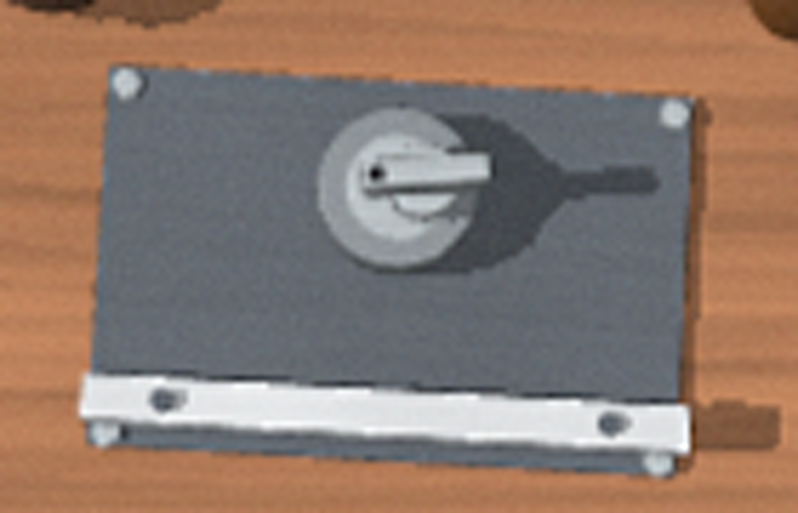

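View pics/t20bin.png

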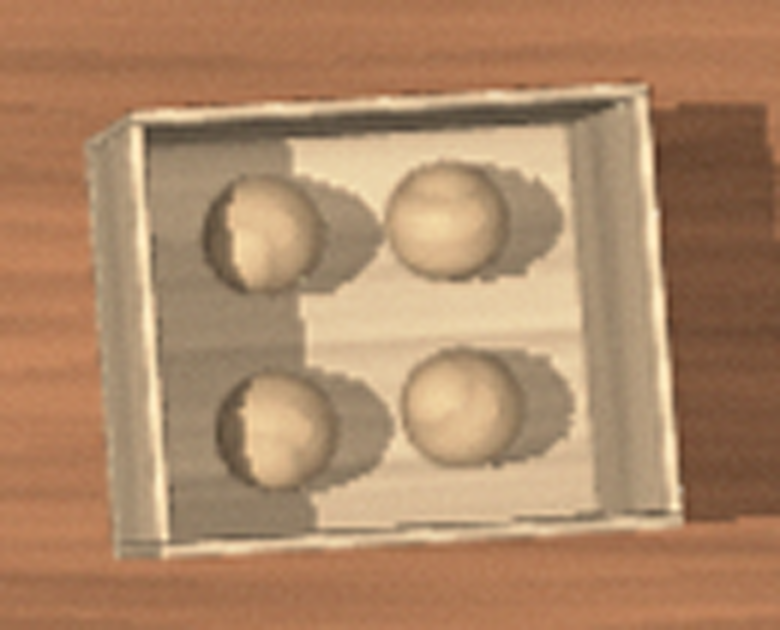

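View pics/t20g.png

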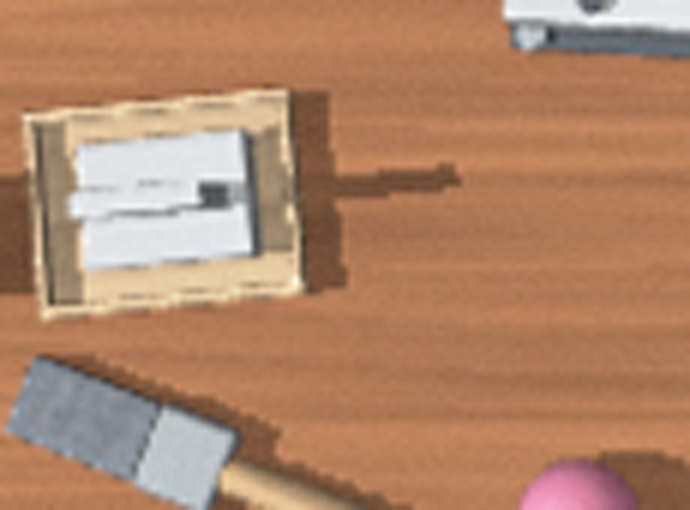

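View pics/s20.png

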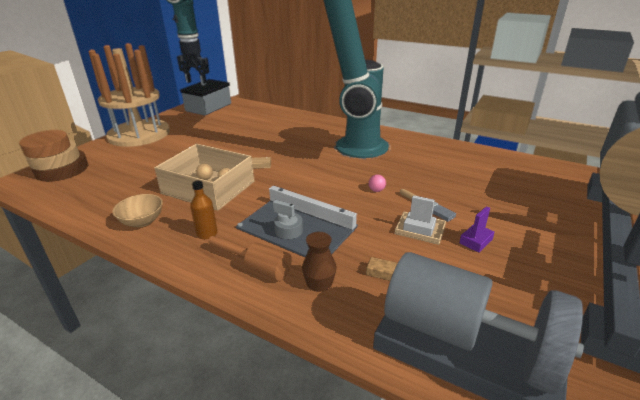

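```bash
python3 - <<'E'
from balls import *
p=cam('top'); P=cloud(p,np.load('t20.npz')['d'])
c=lambda L,k,u0,v0:[( (a+.5)/k-.5+u0,(b+.5)/k-.5+v0) for a,b in L]
F=onz(p,c([(83,374),(690,405)],5.7,255,135),.055)*1000
Rl=onz(p,c([(318,189),(478,189),(397,107),(397,272)],5.7,255,135),.05)*1000
n=(F[0]-F[1])[:2]; n/=np.linalg.norm(n); nx=np.array([n[1],-n[0]])
print('roller x',(Rl[:,:2]-F[0,:2])@nx, ((Rl[2,:2]+Rl[3,:2])/2-F[0,:2])@nx, Rl.round(1))
from scipy.optimize import least_squares
for g in [(505,-280),(595,-276),(512,-370),(601,-365)]:
    m=(np.hypot(P[...,0]-g[0]/1e3,P[...,1]-g[1]/1e3)<.042)&(P[...,2]>.02)&(P[...,2]<.075); q=P[m]*1e3
    r=least_squares(lambda x:np.linalg.norm(q-x,axis=1)-29,[*g,30],loss='soft_l1'); print(r.x.round(1))
rect(P,.095,.12,(.36,.52,.3,.46),'handle'); rect(P,.028,.045,(.36,.52,.3,.46),'block')
E
```

```text
roller x [ 98.13533501 102.28100035 141.16202383  58.85289272] 100.00745827679673 [[633.4 106.6  50. ]
 [633.9  27.1  50. ]
 [674.7  67.5  50. ]
 [592.3  67.2  50. ]]
[ 499.3 -281.6   29.7]
[ 592.6 -276.4   29.7]
[ 510.7 -370.2   29.7]
[ 599.9 -364.8   30.1]
handle n 101 c [435.2 381.7] size [12.  57.7] ang 5.4 zmed 106.3
block n 488 c [434.1 392.7] size [ 59.9 100.7] ang 5.6 zmed 34.7
```

```bash
python3 -c "
from workcell import bot
print(bot.finish_job())"
```

```text
the job is handed in; nothing more can be done
None
```

I set the infeed gap, ran the gauge through it, put the gauge back in its tray and lowered all four wooden balls into the feed bin. The job was handed in at about 55 s; `finish_job()` gave no verdict.

- **Gap:** I turned the bolt to about 97°. The gauge slid right to left between fence and roller with no more than about 1.5 N sideways. Pushing it both ways moved it 2.1 mm at the tool; allowing for tilt, I put the real play at about 1.7 mm, a gap of roughly 61.7 mm.
- **Disagreement on the gap:** the camera readings gave 60.0 and 60.8 mm. They are coarser (about 2.8 mm per pixel) but still inside 59.5 to 62.5 mm. My arm-based figure is near the upper end of your 2 mm limit on play.
- **Bolt correction:** at one point the tool turned a further 7° just as the gripper was letting go of the bolt. I gripped it again and set the angle back before using the gauge.
- **Gauge:** it stands upright in the tray, with the handle top about 106 mm above the bench, against 107 mm expected.
- **Balls:** all four are at rest on the bin floor, with measured centres about 30 mm above the bench. One ball had been knocked about 25 mm aside during the run, so I measured it again before picking it up. While I lowered the first ball, the gripper touched the bin wall with about 9 N, so I moved it clear.
- **Everything else:** the pink ball, the purple gauge look-alike and the bystanders look unmoved in the last pictures. The arm finished clear of everything.

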